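# Assemble a ceramic garden totem on its rod

## Task

Put the painted garden totem together on its stand: thread the three loose ceramic pieces down the upright steel rod in order, the wide foot piece first, then the drum, then the pointed finial on top, each upright and fully home with no gap below it. Glazed ceramic chips, so lower each piece all the way down before letting go, never dropping or toppling one, and leave the paint bowls, brush pot, jug and jar where they are.

Things in the scene. Friction and masses are not known exactly. Their poses are not given: they have to be found in the camera images.
- stand: totem stand, fixed: wooden slab 150 x 150 x 24 mm with an upright steel rod, diameter 14 mm, at its centre, round tip 130 mm above the slab: too tall for the palm to come straight down over it with the foot piece, so hold that with the hand leaning 40 to 45 degrees and the rod passing up between the fingers, beside the gripper's body. Origin: centre of the slab's underside, z up
- seat (a point): point on the rod's axis at the height of the slab's top face, where the foot piece's underside comes to rest; z up along the rod
- rod_tip (a point): top point of the rod's round tip
- foot_piece: glazed white ceramic with thin blue painted lines; round about its z axis, which points up; origin at the centre of its flat underside. The widest: a two-step foot of diameter 116 mm (z 0 to 12 mm) and 72 mm (z 12 to 22 mm), under a straight neck of diameter 48 mm (z 22 to 58 mm), to be gripped by the neck. Height 58 mm, a 19 mm bore right through (22 mm wide within the foot), about 0.36 kg
- drum_piece: glazed white ceramic with thin blue painted lines; round about its z axis, which points up; origin at the centre of its flat underside. A plain straight drum of diameter 64 mm, height 46 mm, with a 19 mm bore right through, about 0.24 kg; gripped across its diameter
- finial_piece: glazed white ceramic with thin blue painted lines; round about its z axis, which points up; origin at the centre of its flat underside. The top piece: straight collar of diameter 46 mm (z 0 to 50 mm) under a narrower pointed knob that ends at z 92 mm; a blind bore of 19 mm diameter enters from below, 36 mm deep. About 0.17 kg; gripped by the collar
- bowl_1: bystander: blue glazed paint bowl, loose, 80 mm across, 28 mm high; origin under its centre
- bowl_2: bystander: terracotta paint bowl, loose, 88 mm across, 30 mm high; origin under its centre
- bowl_3: bystander: blue glazed paint bowl, loose, 76 mm across, 26 mm high; origin under its centre
- bowl_4: bystander: terracotta paint bowl, loose, 84 mm across, 30 mm high; origin under its centre
- brush_pot: bystander: blue ceramic pot, loose, 104 mm across and 110 mm high, with brushes fanning out of it to 270 mm high; origin under its centre
- jug: bystander: white ceramic jug, loose, 124 mm across and 160 mm high, with a handle 99 mm out along its +y; origin under its centre
- rinse_jar: bystander: glass jar with a steel cap, loose, 72 mm across, 100 mm high; origin under its centre
Mind the look-alikes: they are no part of the job. Leave any black or purple look-alike of the drum_piece alone.

How it is judged:
By the outcome, as a careful person would: the job done as asked, in the order asked, and still so for the second after the job is handed in, with the robot touching nothing.
It also fails if it takes over 72 s, if anything falls off the work surface, if the arm or the gripper's body presses on something with over 40 N, if the wrist force passes 120 N, or if a joint passes its speed limit or range.

## Robot

A 7-joint arm with a two-finger parallel gripper is mounted at the origin on the work surface. World frame = base frame: x ahead of the robot, y to its left, z up, the work surface at z = 0. Lengths are in m, angles in rad, forces in N, time in s.
With the tool pointing down it reaches from about 0.425 to 0.825 m from the base axis. Payload 3.6 kg.
Tool frame: the origin (TCP) lies on the front face of the gripper's body, between the roots of the fingers; the fingertips stand 73 mm ahead of it and the grasp point (between the pads) lies 54 mm ahead of it; z points along the fingers, y is the line along which they close (so a half turn about z gives the same grasp; the last joint's range is limited). The gripper opens to 85 mm and grips with 20 to 120 N. Pads are 22 mm wide; open, the fingers measure 114 mm over their backs; the gripper's body (76 mm by 85 mm) begins 54 mm behind the grasp point. The pads swing forward as they close: fully open they stand 13 mm farther back than shut.
Start: joints at [-1.353, 0.615, -0.013, 1.423, 0.008, 1.103, -0.04], TCP at [0.157, 0.631, 0.304] pointing down, gripper open.
Joint ranges: [-3.12, 3.12], [-0.3, 2.06], [-1.34, 1.32], [0.26, 2.42], [-1.36, 4.5], [0.01, 1.98], [-2.84, 2.84]. Speed limits (rad/s): [2.79, 2.79, 3.14, 3.14, 3.14, 3.14, 3.14].

## Interface

Orientations are given as a rotation vector (axis times angle).
In Python, from plant import arm, read_camera gives the robot as it stands.
- The arm moves only by the tool jog_arm, never from a script. Its argument "plan" is a list of rows, each a list of 7 numbers: the shift along the tool's x, y, z in cm, then the turn, a rotation vector about the tool's x, y, z in degrees, then the finger opening in cm, from 0 to 8.54. In form: [[tx, ty, tz, rx, ry, rz, fingers], ...]. A call has 1 to 8 rows; each row is the pose to reach, as a shift and turn from the pose commanded when the call began, along the tool's axes at that moment; what a row does not reach only later rows make up. A row lasts 1/12 s, in which the tool goes at most 41.7 mm and 7.16 degrees, less where a joint would pass 70% of its speed; a pose out of reach is approached as far as the arm can. A call with a gripper value outside its range is refused whole. The fingers move at their own pace and stop on an object; the grip force is fixed at half the most. Time passes only in rows, so rows that repeat a pose let the fingers close. It gives the time, the measured TCP pose, the force, the opening and the grip force at its end, in the units of the state.
- arm.sense(): the state, without advancing time (a new reading comes with each control period).
- read_camera(name): name is "scene" or "top" or "wrist"; returns a dict with "frame" (420x560x3 uint8, red, green, blue), "fov_y" (degrees; the focal length in pixels is half the picture's height over the tangent of half this angle, whatever the lens; pixels are square), "cx", "cy" (the principal point, pixels), "xyz" and "rotation" of the camera in the world; the wrist camera has in their place "T_tool_cam" (4x4, takes a point from camera to tool coordinates, whose origin is the TCP and whose axes are the flange's). Camera axes: x right, y down, z forward; pixel columns grow to the right and rows downward; lengths in m; the calibration is good to about 2 mm. A picture is of the moment at which its call begins: read the wrist's pose just before it. There is no depth.
- arm.hand_in(): hands the job in; it is judged then, once.
The state is a dict: "clock": time; "qpos": joint angles; "qd": joint speeds; "tau": joint torques, N m; "eef_pos": TCP position; "orientation": TCP orientation; "force": force on the tool from outside, world axes, zero at the start; "torque": the same for the moment, N m; "finger_gap": finger opening in m; "grasp_force": force on a finger pad.
Only numpy, scipy, OpenCV 4.12 (cv2) and the standard library are available. Lean on these libraries where they do the work, as an engineer would, in place of code of your own. Each camera call takes 0.05 s, during which the arm holds its last target. There are 200 camera calls.

## Working session

There is one attempt and no reset: what is moved stays moved. The work goes in short steps, Python scripts to look and compute and a tool call to move; the robot and the scene stay as the last step left them, time stands still between calls to the robot, and variables do not carry over. Pictures are saved under pics/ and viewed, at most 10 in all, crops included, and the job is handed in when it is done.

Besides the shell and the picture viewer there is one more tool, called after ">>>" as a command line: name --pt "numbers of a row" for each row, then --argument value for the rest. jog_arm: Moves the arm, as the interface text tells. Its arguments: {"type":"object","properties":{"plan":{"type":"array","items":{"type":"array","items":{"type":"number"}}}},"required":["plan"]}

```bash
ls; mkdir -p pics
python3 - <<'E'
from plant import arm, read_camera
import cv2,numpy as np
print(arm.sense())
for n in ("scene","top","wrist"):
    c=read_camera(n); cv2.imwrite(f"pics/{n}0.png",c["frame"][:,:,::-1]); print(n,{k:v for k,v in c.items() if k!="frame"})
E
```

```text
pics
{'clock': 0.0, 'qpos': array([-1.35352115,  0.61589819, -0.01262636,  1.4249246 ,  0.00811102,
        1.10339209, -0.04041298]), 'qd': array([ 0.00060541, -0.00049213,  0.00031857, -0.00020693, -0.00080745,
        0.00022592,  0.00137715]), 'tau': array([-3.39990511e-04, -4.69224036e+01,  2.59185014e-01, -1.71034366e+01,
        9.94456059e-03,  9.58802149e-03,  1.13207449e-06]), 'eef_pos': array([0.15673351, 0.63021582, 0.30274301]), 'orientation': array([-0.38183615, -3.11802572,  0.004017  ]), 'force': array([-0.12736515,  0.57353558,  0.39078096]), 'torque': array([ 0.01636096, -0.00273467, -0.05056204]), 'grasp_force': 0.0, 'finger_gap': 0.0851643439046954}
scene {'fov_y': 43.19088215189908, 'cx': 268.4069424112535, 'cy': 211.88666577191896, 'xyz': array([1.16413011, 0.46404596, 1.34661501]), 'rotation': array([-1.26798707, -2.50432437,  0.70831961])}
top {'fov_y': 44.2859663606398, 'cx': 279.5608793012136, 'cy': 214.49593309887163, 'xyz': array([0.25819194, 0.02318887, 1.56925736]), 'rotation': array([-2.10285863,  2.13025428, -0.19809397])}
wrist {'fov_y': 68.84870489214651, 'cx': 278.1084742449779, 'cy': 210.82297785996502, 'T_tool_cam': array([[-7.56854073e-05, -9.53527305e-01, -3.01306609e-01,
         7.67035801e-02],
       [ 9.99999626e-01,  1.87434728e-04, -8.44354231e-04,
         1.20507892e-03],
       [ 8.61590137e-04, -3.01306560e-01,  9.53526934e-01,
        -6.86491839e-02],
       [ 0.00000000e+00,  0.00000000e+00,  0.00000000e+00,
         1.00000000e+00]])}
```

View pics/scene0.png

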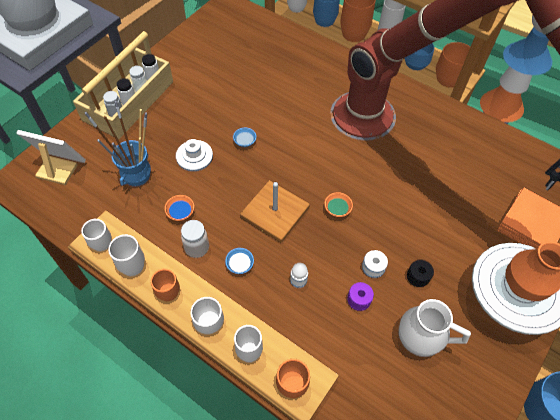

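View pics/top0.png

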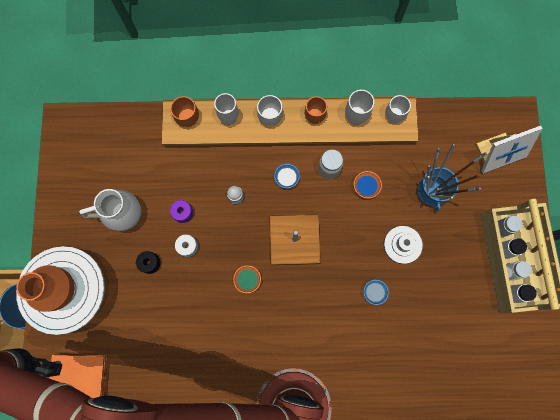

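The scene view shows the foot piece at (193,150), the stand at (275,208), the white drum at (375,263) and the finial at (299,274). The same things in the top view are at (403,244), (295,240), (186,245) and (235,194).

Things that could be mistaken for the pieces (top-view pixels):
- **Drum:** white (186,245), purple (180,211), black (148,262). I choose the white one.
- **Foot:** the white stepped disc (403,244), not the plate stack (60,290) or the blue bowls (287,176) and (375,292).
- **Finial:** the small knob (235,194), not the jar (331,163).

```bash
cat > h.py <<'E'
import cv2,numpy as np
from scipy.spatial.transform import Rotation as R
from plant import arm, read_camera
def cam(n):
    if n=="wrist":
        s=arm.sense(); c=read_camera(n); T=c["T_tool_cam"]; Rt=R.from_rotvec(s["orientation"]).as_matrix()
        c["R"]=Rt@T[:3,:3]; c["o"]=s["eef_pos"]+Rt@T[:3,3]
    else:
        c=read_camera(n); c["R"]=R.from_rotvec(c["rotation"]).as_matrix(); c["o"]=c["xyz"]
    c["f"]=210/np.tan(np.radians(c["fov_y"]/2)); return c
def ray(c,u,v): return c["R"]@np.array([(u-c["cx"])/c["f"],(v-c["cy"])/c["f"],1])
def onz(c,u,v,z):
    d=ray(c,u,v); return c["o"]+d*(z-c["o"][2])/d[2]
def proj(c,p):
    q=c["R"].T@(np.asarray(p)-c["o"]); return q[:2]/q[2]*c["f"]+[c["cx"],c["cy"]]
def tri(c1,p1,c2,p2):
    d1,d2=ray(c1,*p1),ray(c2,*p2); t=np.linalg.lstsq(np.stack([d1,-d2],1),c2["o"]-c1["o"],rcond=None)[0]
    a,b=c1["o"]+t[0]*d1,c2["o"]+t[1]*d2; return (a+b)/2,np.linalg.norm(a-b)
E
python3 - <<'E'
from h import *
T,S=cam("top"),cam("scene")
tiles=[]
for c,pts in ((T,[(403,244),(186,245),(235,194),(295,240)]),(S,[(193,150),(375,263),(299,274),(275,208)])):
    tiles.append(np.hstack([cv2.resize(c["frame"][v-25:v+25,u-25:u+25],(200,200),interpolation=cv2.INTER_CUBIC) if 1 else 0 for u,v in pts]))
cv2.imwrite("pics/crops.png",np.vstack(tiles)[:,:,::-1])
for n,c,pts in (("T",T,{'foot':(403,244),'drum':(186,245),'fin':(235,194)}),("S",S,{'foot':(193,152),'drum':(375,263),'fin':(299,274)})):
    h=cv2.cvtColor(c["frame"],cv2.COLOR_RGB2HSV); m=((h[...,1]<70)&(h[...,2]>90)).astype(np.uint8)
    k,l,st,ce=cv2.connectedComponentsWithStats(m)
    for a,(u,v) in pts.items():
        w=l[v-12:v+13,u-12:u+13]; b=np.bincount(w[w>0]).argmax(); print(n,a,st[b],ce[b].round(1),onz(c,*ce[b],.03).round(4))
E
```

```text
T foot [ 384  226   39   38 1115] [402.9 244.3] [ 0.4639 -0.3366  0.03  ]
T drum [175 234  23  23 357] [185.3 244.9] [0.4707 0.3169 0.03  ]
T fin [227 186  16  18 208] [234.4 193.9] [0.6262 0.1697 0.03  ]
S foot [176 139  37  32 904] [193.7 154.7] [ 0.4808 -0.3269  0.03  ]
S drum [362 250  26  28 545] [374.6 263.3] [0.4725 0.3186 0.03  ]
S fin [290 263  18  25 357] [298.8 274.9] [0.6246 0.1703 0.03  ]
```

View pics/crops.png

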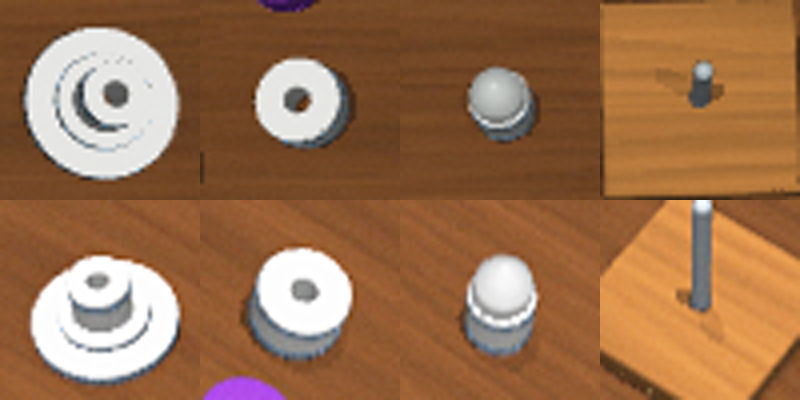

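The close crops confirm the choice: a stepped foot piece with a neck, a white bored drum and a pointed finial, plus the steel rod on its slab. Next I measure them.

Run:
```python
from h import *
T,S=cam("top"),cam("scene")
for n,a,b,z in (("foot bore",(406.6,242.1),(191.9,145.1),.058),("drum bore",(184.6,244.1),(375.9,260.1),.046),("tip",(295.7,231.7),(275.1,183.3),.154),("rod base",(295.,240.5),(275,210),.024)):
    print(n,tri(T,a,S,b),onz(T,*a,z).round(4),onz(S,*b,z).round(4))
# dark bore centroids, slab
for c,(u,v),z,n in ((T,(407,242),.058,"foot"),(T,(185,244),.046,"drum"),(S,(192,145),.058,"foot"),(S,(376,260),.046,"drum")):
    g=c["frame"][v-4:v+5,u-4:u+5].astype(float).mean(2); w=np.clip(g.max()-g-60,0,None); yy,xx=np.mgrid[v-4:v+5,u-4:u+5]
    p=((w*xx).sum()/w.sum(),(w*yy).sum()/w.sum()); print(n,np.round(p,1),onz(c,*p,z).round(4))
for c,(u,v) in ((T,(295,240)),(S,(275,210))):
    h=cv2.cvtColor(c["frame"],cv2.COLOR_RGB2HSV); m=((h[...,0]>10)&(h[...,0]<22)&(h[...,1]>100)&(h[...,2]>140)).astype(np.uint8)
    m=cv2.morphologyEx(m,cv2.MORPH_CLOSE,np.ones((9,9)))
    k,l,st,ce=cv2.connectedComponentsWithStats(m); w=l[v-12:v+13,u-12:u+13]; b=np.bincount(w[w>0]).argmax()
    r=cv2.minAreaRect(cv2.findContours((l==b).astype(np.uint8),0,2)[0][0]); print(st[b],r,onz(c,*ce[b],.024).round(4))
# bystanders top view rough positions
for n,p,z in (("b1",(287,176),.028),("b2",(368,184),.03),("b3",(376,292),.026),("b4",(247,279),.03),("jar",(331,160),.1),("pot",(437,182),.11),("jug",(115,205),.16),("purple",(180,211),.046),("black",(148,262),.046)): print(n,onz(T,*p,z).round(3))
print(S["o"])
```

```text
foot bore (array([ 0.4671318 , -0.34258805,  0.05242086]), np.float64(0.0004256127599167081)) [ 0.4665 -0.3414  0.058 ] [ 0.4701 -0.3389  0.058 ]
drum bore (array([0.47055893, 0.31714855, 0.04535109]), np.float64(0.002204151485334072)) [0.4709 0.316  0.046 ] [0.4704 0.3182 0.046 ]
tip (array([ 0.48656008, -0.0119681 ,  0.15009208]), np.float64(0.0020960371852158533)) [ 0.4864 -0.0128  0.154 ] [ 0.4884 -0.0094  0.154 ]
rod base (array([ 0.4827483 , -0.01307869,  0.00525017]), np.float64(0.001954581347843968)) [ 0.4805 -0.0135  0.024 ] [ 0.4919 -0.0055  0.024 ]
foot [406.5 242.1] [ 0.4665 -0.3413  0.058 ]
drum [184.9 244.7] [0.4692 0.3151 0.046 ]
foot [191.8 144.9] [ 0.4697 -0.3398  0.058 ]
drum [375.8 260.2] [0.4709 0.3182 0.046 ]
[ 270  215   50   49 2343] ((294.4694519042969, 239.14398193359375), (48.14787292480469, 48.61185836791992), 87.95458984375) [ 0.4847 -0.0119  0.024 ]
[     0      0    551    420 106520] ((315.0960998535156, 214.60125732421875), (569.516357421875, 368.7615051269531), 37.71769332885742) [0.5372 0.0151 0.024 ]
b1 [0.681 0.008 0.028]
b2 [ 0.652 -0.241  0.03 ]
b3 [ 0.323 -0.25   0.026]
b4 [0.366 0.131 0.03 ]
jar [ 0.709 -0.123  0.1  ]
pot [ 0.634 -0.428  0.11 ]
jug [0.568 0.492 0.16 ]
purple [0.572 0.332 0.046]
black [0.419 0.423 0.046]
[1.16413011 0.46404596 1.34661501]
```

>>> jog_arm --pt "-24 -20 -4 0 0 48 8.5" --pt "-24 -20 -4 0 0 48 8.5" --pt "-24 -20 -4 0 0 48 8.5" --pt "-24 -20 -4 0 0 48 8.5" --pt "-24 -20 -4 0 0 48 8.5" --pt "-24 -20 -4 0 0 48 8.5" --pt "-24 -20 -4 0 0 48 8.5" --pt "-24 -20 -4 0 0 48 8.5"

```text
clock: 1.02
eef_pos: [0.3449, 0.374, 0.345]
orientation: [1.629, 2.683, 0.001]
force: [0.6, -0.2, 0.1]
finger_gap: 0.085
grasp_force: 0.0
```

```bash
cat >> h.py <<'E'
def rel(pos,Rt,s=None):
    s=s or arm.sense(); R0=R.from_rotvec(s["orientation"])
    return np.r_[R0.inv().apply(np.asarray(pos)-s["eef_pos"])*100, np.degrees((R0.inv()*Rt).as_rotvec())].round(2)
E
python3 - <<'E'
from h import *
s=arm.sense(); print(s["clock"],s["qpos"].round(4),s["eef_pos"],R.from_rotvec(s["orientation"]).as_matrix().round(3))
f=R.from_euler('z',1)
E
```

```text
1.0167 [-1.0509  0.359   0.2527  1.7703 -0.0996  1.0239 -0.2822] [0.34487013 0.37403204 0.3450189 ] [[-0.461  0.887  0.003]
 [ 0.887  0.461 -0.001]
 [-0.002  0.002 -1.   ]]
```

Run:
```python
from h import *
import itertools
D=[([-1.35352115,.61589819,-.01262636,1.4249246,.00811102,1.10339209,-.04041298],[.15673351,.63021582,.30274301],[-.38183615,-3.11802572,.004017])]
s=arm.sense(); D.append((s["qpos"],s["eef_pos"],s["orientation"]))
res=[]
for sg in itertools.product((1,-1),repeat=7):
    Fs=[];A=[];b=[]
    for q,p,o in D:
        M=R.identity();rows=[]
        M=M*R.from_euler('z',sg[0]*q[0]); 
        Z=[np.array([0,0,1.])]
        for i,ax in enumerate('yzyzyz',1):
            M=M*R.from_euler(ax,sg[i]*q[i])
            if i in(1,3,5): Z.append(M.apply([0,0,1]))
        Fs.append(M.inv()*R.from_rotvec(o)); A.append(np.stack(Z,1)); b.append(p)
    e=(Fs[0].inv()*Fs[1]).magnitude()
    x,_,_,_=np.linalg.lstsq(np.vstack(A),np.hstack(b),rcond=None); r=np.linalg.norm(np.vstack(A)@x-np.hstack(b))
    res.append((e,r,sg,x.round(4),Fs[0].as_matrix().round(2).tolist()))
res.sort(key=lambda t:t[0]+t[1]); 
for t in res[:4]: print(t)
```

```text
(5.298895644663855e-09, np.float64(0.024277738263435066), (-1, 1, -1, 1, -1, 1, -1), array([7.2942, 0.6073, 0.3505, 7.3322]), [[-0.0, -1.0, -0.0], [1.0, -0.0, 0.0], [-0.0, -0.0, 1.0]])
(0.010229154310089947, np.float64(0.04280199084351487), (-1, -1, -1, -1, -1, -1, -1), array([13.9237, -0.1478, -0.5747, 13.7497]), [[0.0, -1.0, 0.01], [1.0, -0.0, -0.0], [0.0, 0.01, 1.0]])
(0.2149748638480074, np.float64(0.02363124745183394), (-1, 1, -1, 1, 1, 1, -1), array([0.1463, 0.5375, 0.3804, 0.1093]), [[0.01, -1.0, -0.0], [1.0, 0.01, -0.01], [0.01, -0.0, 1.0]])
(0.2211570856424547, np.float64(0.0518281439955791), (-1, -1, -1, -1, 1, -1, -1), array([ 0.4179, -0.347 , -0.4823,  0.0245]), [[0.01, -1.0, 0.01], [1.0, 0.01, 0.01], [-0.01, 0.01, 1.0]])
```

>>> jog_arm --pt "-32 -3 -5 0 0 25 8.5" --pt "-32 -3 -5 0 0 25 8.5" --pt "-32 -3 -5 0 0 25 8.5" --pt "-32 -3 -5 0 0 25 8.5" --pt "-32 -3 -5 0 0 25 8.5" --pt "-32 -3 -5 0 0 25 8.5" --pt "-32 -3 -5 0 0 25 8.5" --pt "-32 -3 -5 0 0 25 8.5"

```text
clock: 1.68
eef_pos: [0.4661, 0.0788, 0.3949]
orientation: [2.164, 2.275, 0.002]
force: [0.7, 0.7, 0.1]
finger_gap: 0.085
grasp_force: 0.0
```

Run:
```python
from h import *
s=arm.sense(); print(s["clock"],s["qpos"].round(4).tolist(),s["eef_pos"].tolist(),s["orientation"].tolist()); print(R.from_rotvec(s["orientation"]).as_matrix().round(3))
W=cam("wrist"); cv2.imwrite("pics/w1.png",W["frame"][:,:,::-1]); print(W["o"],proj(W,[.4865,-.0115,.154]))
```

```text
1.6833 [-0.5854, 0.2688, 0.4881, 1.7771, -0.1376, 1.1278, -0.0029] [0.46612282318471976, 0.07876242150967663, 0.39493653772468057] [2.1637154369822356, 2.275454934526221, 0.0015346976612115]
[[-0.05   0.999  0.002]
 [ 0.999  0.05  -0.   ]
 [-0.001  0.002 -1.   ]]
[0.46245487 0.15658821 0.46354391] [291.12978246 270.82817218]
```

>>> jog_arm --pt "0 0 0 0 7 0 8.5" --pt "0 0 0 0 14 0 8.5" --pt "0 0 0 0 21 0 8.5" --pt "0 0 0 0 28 0 8.5" --pt "0 0 0 0 35 0 8.5" --pt "0 0 0 0 40 0 8.5" --pt "0 0 0 0 45 0 8.5" --pt "0 0 0 0 45 0 8.5"

```text
clock: 2.4
eef_pos: [0.4654, 0.0801, 0.3923]
orientation: [-1.712, -1.793, -0.705]
force: [-0.8, 0.5, -0.3]
finger_gap: 0.0851
grasp_force: 0.0
```

Run:
```python
from h import *
s=arm.sense(); print(s["clock"],s["qpos"].round(4).tolist(),s["eef_pos"].tolist(),s["orientation"].tolist()); print(R.from_rotvec(s["orientation"]).as_matrix().round(3))
```

```text
2.4 [-0.1267, 0.3453, 0.3528, 1.8724, -0.8959, 1.3505, 0.6639] [0.4653624128274276, 0.08010053885218255, 0.3923283982773434] [-1.7119078417151372, -1.7927777936087974, -0.7054115154869041]
[[-0.031  0.999 -0.037]
 [ 0.706  0.048  0.707]
 [ 0.707 -0.004 -0.707]]
```

```bash
cat > k.py <<'E'
from h import *
from scipy.optimize import least_squares
D=[([-1.35352115,.61589819,-.01262636,1.4249246,.00811102,1.10339209,-.04041298],[.15673351,.63021582,.30274301]),
([-1.0509,0.359,0.2527,1.7703,-0.0996,1.0239,-0.2822],[0.34487013,0.37403204,0.3450189]),
([-0.5854,0.2688,0.4881,1.7771,-0.1376,1.1278,-0.0029],[0.46612282,0.07876242,0.39493654]),
([-0.1267,0.3453,0.3528,1.8724,-0.8959,1.3505,0.6639],[0.46536241,0.08010054,0.39232840])]
F=R.from_matrix([[0,-1,0],[1,0,0],[0,0,1]])
def cols(q):
    M=R.from_euler('z',-q[0]); C=[[0,0,1],M.apply([1,0,0])]
    for i,ax in enumerate('yzyzyz',1):
        M=M*R.from_euler(ax,q[i]*(1 if ax=='y' else -1))
        if i in(2,4): C+=[M.apply([1,0,0]),M.apply([0,0,1])]
        if i==6: C.append(M.apply([0,0,1]))
    return np.stack(C,1),M*F
A=np.vstack([cols(q)[0] for q,p in D]); b=np.hstack([p for q,p in D])
X=np.linalg.lstsq(A,b,rcond=None)[0]; resid=np.abs(A@X-b).max()
lo=np.array([-3.12,-.3,-1.34,.26,-1.36,.01,-2.84]);hi=np.array([3.12,2.06,1.32,2.42,4.5,1.98,2.84])
def ik(pos,Rt,q0):
    def f(q):
        C,M=cols(q); return np.r_[(C@X-pos)*10,(M.inv()*Rt).as_rotvec()*3,.01*(q-q0)]
    r=least_squares(f,np.clip(q0,lo+.01,hi-.01),bounds=(lo,hi)); C,M=cols(r.x)
    return r.x,np.linalg.norm(C@X-pos),np.degrees((M.inv()*Rt).magnitude())
def lean(yaw,deg=45): # yaw 0: y_tool=+x, fingers to +y, body on -y side; camera up
    return R.from_euler('z',yaw,degrees=True)*R.from_matrix([[0,1,0],[1,0,0],[0,0,-1]])*R.from_euler('y',deg,degrees=True)
def tcp(g,Rt,d=.051): return np.asarray(g)-Rt.apply([0,0,d])
E
python3 - <<'E'
from k import *
print(X.round(4),resid)
q=arm.sense()["qpos"]
for n,g,yaw in (("above foot",[.468,-.34,.25],-20),("foot",[.468,-.34,.047],-20),("foot y0",[.468,-.34,.047],0),("foot-40",[.468,-.34,.047],-40),("over rod",[.4865,-.0115,.22],0),("seat",[.4865,-.0115,.071],0),("seat-20",[.4865,-.0115,.071],-20),("seat20",[.4865,-.0115,.071],20)):
    Rt=lean(yaw); x,e,a=ik(tcp(g,Rt),Rt,q); print(n,x.round(2),round(e,4),round(a,2))
E
```

```text
[ 2.795e-01 -4.540e-02  1.640e-02  5.484e-01 -3.000e-04  4.086e-01
  2.308e-01] 0.022111733386772053
above foot [ 0.61  0.76  0.5   1.47 -0.88  1.65  0.98] 0.0 0.0
foot [ 0.66  1.02  0.42  1.53 -0.97  1.42  1.19] 0.0 0.0
foot y0 [ 0.63  1.07  0.39  1.36 -0.76  1.55  1.29] 0.0 0.0
foot-40 [ 0.65  0.97  0.46  1.72 -1.21  1.29  1.14] 0.0 0.0
over rod [ 0.12  0.6   0.38  1.87 -0.92  1.34  1.01] 0.0 0.0
seat [ 0.17  0.84  0.31  1.91 -1.05  1.17  1.25] 0.0 0.0
seat-20 [ 0.16  0.8   0.36  2.09 -1.36  1.08  1.27] 0.0 0.0
seat20 [ 0.15  0.88  0.27  1.75 -0.8   1.29  1.27] 0.0 0.0
```

Run:
```python
from k import *
Rt=lean(0)
print(rel([.467,-.23,.34],Rt)); print(rel(tcp([.468,-.34,.16],Rt),Rt))
```

```text
[-2.560e+01 -1.300e+00 -1.822e+01 -2.100e+00 -2.000e-02  1.770e+00]
[-4.610e+01 -1.840e+00 -1.837e+01 -2.100e+00 -2.000e-02  1.770e+00]
```

>>> jog_arm --pt "-25.6 -1.3 -18.2 -2.1 0 1.8 8.5" --pt "-25.6 -1.3 -18.2 -2.1 0 1.8 8.5" --pt "-25.6 -1.3 -18.2 -2.1 0 1.8 8.5" --pt "-25.6 -1.3 -18.2 -2.1 0 1.8 8.5" --pt "-25.6 -1.3 -18.2 -2.1 0 1.8 8.5" --pt "-25.6 -1.3 -18.2 -2.1 0 1.8 8.5" --pt "-25.6 -1.3 -18.2 -2.1 0 1.8 8.5" --pt "-25.6 -1.3 -18.2 -2.1 0 1.8 8.5"

```text
clock: 3.07
eef_pos: [0.4684, -0.2319, 0.3405]
orientation: [-1.763, -1.766, -0.725]
force: [-0.3, -0.6, 0.7]
finger_gap: 0.085
grasp_force: 0.0
```

>>> jog_arm --pt "-20.5 0 0 0 0 0 8.5" --pt "-20.5 0 0 0 0 0 8.5" --pt "-20.5 0 0 0 0 0 8.5" --pt "-20.5 0 0 0 0 0 8.5" --pt "-20.5 0 0 0 0 0 8.5" --pt "-20.5 0 0 0 0 0 8.5" --pt "-20.5 0 0 0 0 0 8.5" --pt "-20.5 0 0 0 0 0 8.5"

```text
clock: 3.73
eef_pos: [0.4712, -0.3717, 0.1974]
orientation: [-1.753, -1.768, -0.73]
force: [-0.2, -0.1, -0.2]
finger_gap: 0.0848
grasp_force: 0.0
```

Run:
```python
from k import *
s=arm.sense(); print(s["qpos"].round(2)); print(R.from_rotvec(s["orientation"]).as_matrix().round(3))
W=cam("wrist"); f=cv2.cvtColor(W["frame"],cv2.COLOR_RGB2BGR)
p=proj(W,[.468,-.34,.058]); print(p); cv2.drawMarker(f,tuple(map(int,p)),(0,0,255),0,8); cv2.imwrite("pics/w2.png",f)
```

```text
[ 0.6   0.93  0.45  1.38 -0.74  1.66  1.25]
[[-0.008  1.    -0.002]
 [ 0.707  0.007  0.707]
 [ 0.707  0.004 -0.707]]
[272.50238126 330.69275012]
```

View pics/w2.png

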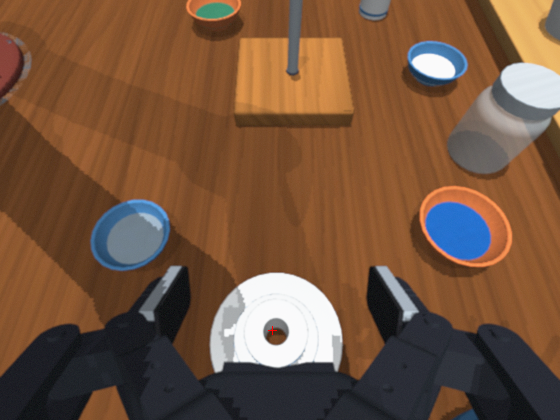

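Run:
```python
from k import *
W=cam("wrist"); g=W["frame"].astype(float).mean(2)
# bore: dark blob inside white near (276,330)
m=(g[315:346,260:292]<130).astype(np.uint8); k,l,st,ce=cv2.connectedComponentsWithStats(m); print(st,ce.round(1)+[260,315])
b=1+np.argmin([abs(c-[16,15]).sum() for c in ce[1:]]); p=ce[b]+[260,315]; P=onz(W,*p,.058); print(P)
Rt=lean(0); print(rel(tcp([P[0],P[1],.047],Rt),Rt))
```

```text
[[  0   0  32  31 512]
 [  3   5  25  25 480]] [[275.9 328.2]
 [275.1 331.9]]
[ 0.47037811 -0.34060479  0.058     ]
[-8.54 -0.19  7.83 -0.04  0.09  0.57]
```

>>> jog_arm --pt "-2 0 2 0 0 0.6 8.5" --pt "-4 -0.1 3.8 0 0 0.6 8.5" --pt "-6 -0.1 5.5 0 0 0.6 8.5" --pt "-7.5 -0.1 6.9 0 0 0.6 8.5" --pt "-8.5 -0.1 7.8 0 0 0.6 8.5" --pt "-8.5 -0.1 7.8 0 0 0.6 8.5" --pt "-8.5 -0.1 7.8 0 0 0.6 8.5"

```text
clock: 4.42
eef_pos: [0.4702, -0.3772, 0.0826]
orientation: [-1.762, -1.757, -0.727]
force: [0.8, -1.0, 0.7]
finger_gap: 0.0847
grasp_force: 0.0
```

Run:
```python
from k import *
s=arm.sense(); print(s["qpos"].round(2),s["force"].round(1)); Rt=lean(0)
print(rel(tcp([.4703,-.3403,.047],Rt),Rt))
W=cam("wrist"); f=cv2.cvtColor(W["frame"],cv2.COLOR_RGB2BGR);print(proj(W,[.4703,-.3403,.058]))
cv2.imwrite("pics/w3.png",f[200:])
```

```text
[ 0.62  1.09  0.42  1.4  -0.78  1.53  1.33] [ 0.8 -1.   0.7]
[ 0.09  0.01  0.03 -0.05  0.01 -0.17]
[277.24746693 285.82664125]
```

View pics/w3.png

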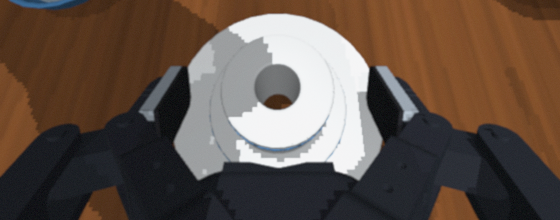

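The bore sits at (277,287) in the full frame, centred between the pads. I can close the fingers.

>>> jog_arm --pt "0 0 0 0 0 0 4" --pt "0 0 0 0 0 0 4" --pt "0 0 0 0 0 0 4" --pt "0 0 0 0 0 0 4" --pt "0 0 0 0 0 0 4" --pt "0 0 0 0 0 0 4" --pt "0 0 0 0 0 0 4" --pt "0 0 0 0 0 0 4"

```text
clock: 5.13
eef_pos: [0.4698, -0.3784, 0.0828]
orientation: [-1.764, -1.757, -0.727]
force: [-0.3, -2.5, 7.0]
finger_gap: 0.0471
grasp_force: 62.1
```

>>> jog_arm --pt "0.7 0 -0.7 0 0 0 4" --pt "2 0 -2 0 0 0 4" --pt "4 0 -4 0 0 0 4" --pt "6.5 0 -6.5 0 0 0 4" --pt "9 0 -9 0 0 0 4" --pt "11.5 0 -11.5 0 0 0 4" --pt "13.2 0 -13.2 0 0 0 4" --pt "13.2 0 -13.2 0 0 0 4"

```text
clock: 5.8
eef_pos: [0.4708, -0.379, 0.2736]
orientation: [-1.767, -1.765, -0.727]
force: [0.8, -1.1, -2.8]
finger_gap: 0.047
grasp_force: 62.2
```

Run:
```python
from k import *
s=arm.sense(); print(s["qpos"].round(2),s["force"].round(1),s["eef_pos"],s["finger_gap"]); Rt=lean(0)
print(R.from_rotvec(s["orientation"]).as_matrix().round(3)); print((Rt.inv()*R.from_rotvec(s["orientation"])).as_rotvec(degrees=True))
W=cam("wrist"); f=cv2.cvtColor(W["frame"],cv2.COLOR_RGB2BGR); cv2.imwrite("pics/w4.png",f)
```

```text
[ 0.6   0.85  0.47  1.31 -0.72  1.78  1.17] [ 0.8 -1.1 -2.8] [ 0.47078273 -0.37898258  0.27355023] 0.04700049045375853
[[-0.001  1.     0.004]
 [ 0.712 -0.002  0.702]
 [ 0.702  0.003 -0.712]]
[-0.20567267 -0.43843778 -0.03867792]
```

View pics/w4.png

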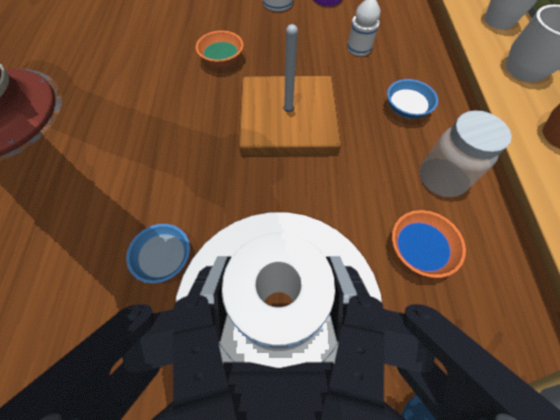

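The foot piece is held squarely, with its bore at (278,283) and the rod tip at (292,29). I carry it to just short of the rod.

>>> jog_arm --pt "2 0.3 2 0 0 0 4" --pt "4.5 0.6 4.5 0 0 0 4" --pt "7 1 7 0 0 0 4" --pt "9.5 1.4 9.5 0 0 0 4" --pt "12 1.6 12 0 0 0 4" --pt "13.4 1.6 13.4 0 0 0 4" --pt "13.4 1.6 13.4 0 0 0 4" --pt "13.4 1.6 13.4 0 0 0 4"

```text
clock: 6.52
eef_pos: [0.4862, -0.1862, 0.2662]
orientation: [-1.759, -1.754, -0.723]
force: [-0.3, -0.0, -2.3]
finger_gap: 0.0471
grasp_force: 62.4
```

Run:
```python
from k import *
s=arm.sense(); print(s["qpos"].round(2),s["force"].round(1),s["eef_pos"],s["finger_gap"]); Rt=lean(0)
print((Rt.inv()*R.from_rotvec(s["orientation"])).as_rotvec(degrees=True))
W=cam("wrist"); f=cv2.cvtColor(W["frame"],cv2.COLOR_RGB2BGR)
a=proj(W,[.4865,-.0115,.154]); b=proj(W,[.4865,-.0115,.024]); t=s["eef_pos"]+[0,.0381,-.0828+.058]; print(a,b,proj(W,t))
for p in (a,b): cv2.drawMarker(f,tuple(map(int,p)),(0,0,255),0,8)
cv2.imwrite("pics/w5.png",cv2.resize(f[0:320,160:400],None,fx=1.8,fy=1.8))
```

```text
[ 0.32  0.69  0.44  1.7  -0.81  1.52  1.11] [-0.3 -0.  -2.3] [ 0.48620563 -0.18620205  0.266187  ] 0.04713603124258042
[0.31113463 0.08665227 0.2900223 ]
[278.80738585 153.17716263] [279.26380629 218.52670051] [277.46459298 283.226857  ]
```

View pics/w5.png

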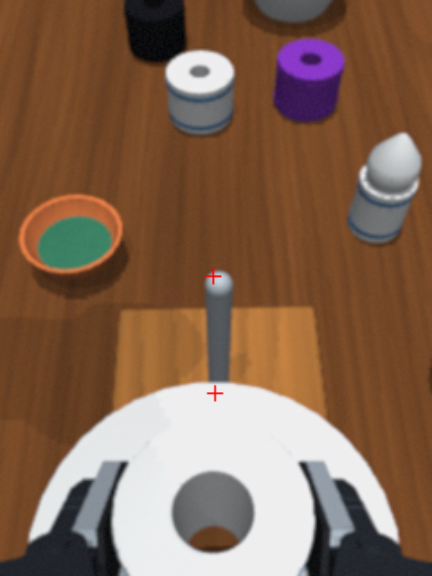

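Run:
```python
from k import *
W=cam("wrist"); s=arm.sense()
g=W["frame"][150:190,265:300].astype(float); sat=g.max(2)-g.min(2); m=(sat<30).astype(np.uint8)
for r in range(0,40,3): 
    i=np.where(m[r])[0]; print(150+r, (i+265).min() if len(i) else None,(i+265).max() if len(i) else None,end='; ')
P=onz(W,282.1,157.6,.147); B=onz(W,278.2,283.2,s["eef_pos"][2]-.0828+.058); print('\n',P,B,s["eef_pos"])
```

```text
150 276 286; 153 274 288; 156 273 288; 159 274 288; 162 274 288; 165 274 288; 168 274 287; 171 275 287; 174 275 287; 177 275 286; 180 275 286; 183 275 286; 186 275 286; 189 275 286; 
 [ 0.48987558 -0.01317513  0.147     ] [ 0.4865613  -0.15007185  0.24181926] [ 0.4861562  -0.18912498  0.26661926]
```

>>> jog_arm --pt "1 0.1 1 -0.3 0 -0.3 4" --pt "2.2 0.2 2.2 -0.3 0 -0.3 4" --pt "3.2 0.2 3.2 -0.3 0 -0.3 4" --pt "3.2 0.2 3.2 -0.3 0 -0.3 4" --pt "3.2 0.2 3.2 -0.3 0 -0.3 4" --pt "3.2 0.2 3.2 -0.3 0 -0.3 4"

```text
clock: 7.12
eef_pos: [0.4887, -0.1438, 0.2678]
orientation: [-1.764, -1.761, -0.733]
force: [-0.3, -1.2, -3.2]
finger_gap: 0.0468
grasp_force: 62.4
```

```bash
cat > m.py <<'E'
from k import *
s=arm.sense(); print(s["eef_pos"].round(4),s["force"].round(1),(lean(0).inv()*R.from_rotvec(s["orientation"])).as_rotvec(degrees=True).round(2))
W=cam("wrist")
g=W["frame"].astype(float); sat=g.max(2)-g.min(2); p=proj(W,[.4885,-.0115,.147]); print("pred",p.round(1)); u,v=map(int,p)
for r in range(v-14,v+20,2):
    i=np.where(sat[r,u-16:u+17]<30)[0]; print(r, (i.min()+u-16,i.max()+u-16,len(i)) if len(i) else None,end='; ')
zt=s["eef_pos"][2]-.0828+.058; q=proj(W,s["eef_pos"]+[.0004,.0385,-.0828+.058]); u,v=map(int,q.round())
gr=g[v-30:v+31,u-35:u+36].mean(2).astype(np.uint8); t,m=cv2.threshold(gr,0,1,cv2.THRESH_OTSU); m=1-m
k,l,st,ce=cv2.connectedComponentsWithStats(m); b=l[30,35]; print("\nbore pred",q.round(1),"meas",st[b] if b else None,(ce[b]+[u-35,v-30]).round(1))
E
python3 m.py
```

```text
[ 0.4887 -0.1438  0.2678] [-0.3 -1.2 -3.2] [-0.29 -0.09 -0.  ]
pred [276.1 199.6]
185 None; 187 None; 189 None; 191 (np.int64(274), np.int64(278), 5); 193 (np.int64(271), np.int64(282), 12); 195 (np.int64(269), np.int64(283), 15); 197 (np.int64(269), np.int64(284), 16); 199 (np.int64(269), np.int64(284), 16); 201 (np.int64(269), np.int64(283), 15); 203 (np.int64(269), np.int64(283), 15); 205 (np.int64(269), np.int64(283), 15); 207 (np.int64(270), np.int64(283), 14); 209 (np.int64(270), np.int64(283), 14); 211 (np.int64(270), np.int64(283), 14); 213 (np.int64(266), np.int64(290), 25); 215 (np.int64(260), np.int64(292), 33); 217 (np.int64(260), np.int64(292), 33); 
bore pred [277.5 282. ] meas [  14   10   45   45 1630] [278.  284.2]
```

>>> jog_arm --pt "2 0 2 0.3 0 0 4" --pt "4 0 4 0.3 0 0 4" --pt "5.8 0 5.8 0.3 0 0 4" --pt "6.8 0 6.8 0.3 0 0 4" --pt "6.8 0 6.8 0.3 0 0 4" --pt "6.8 0 6.8 0.3 0 0 4" --pt "6.8 0 6.8 0.3 0 0 4"

```text
clock: 7.75
eef_pos: [0.4893, -0.0488, 0.2679]
orientation: [-1.763, -1.761, -0.728]
force: [0.8, -0.1, -3.4]
finger_gap: 0.047
grasp_force: 62.4
```

```bash
python3 m.py
python3 - <<'E'
from k import *
W=cam("wrist"); S=cam("scene"); f=cv2.cvtColor(W["frame"],cv2.COLOR_RGB2BGR); g=cv2.cvtColor(S["frame"],cv2.COLOR_RGB2BGR)
cv2.imwrite("pics/w6.png",np.hstack([cv2.resize(f[250:320,243:313],(400,400),interpolation=2),cv2.resize(g[130:240,215:325],(400,400),interpolation=2)]))
E
```

```text
[ 0.4893 -0.0488  0.2679] [ 0.8 -0.1 -3.4] [-0.09 -0.16  0.04]
pred [275.9 318.6]
304 (np.int64(259), np.int64(291), 14); 306 (np.int64(259), np.int64(291), 27); 308 (np.int64(259), np.int64(291), 33); 310 (np.int64(259), np.int64(291), 33); 312 (np.int64(259), np.int64(291), 33); 314 (np.int64(259), np.int64(291), 33); 316 (np.int64(259), np.int64(291), 33); 318 (np.int64(259), np.int64(291), 33); 320 (np.int64(259), np.int64(291), 33); 322 (np.int64(259), np.int64(291), 33); 324 (np.int64(259), np.int64(291), 33); 326 (np.int64(259), np.int64(291), 33); 328 (np.int64(259), np.int64(291), 33); 330 (np.int64(259), np.int64(291), 33); 332 (np.int64(259), np.int64(291), 33); 334 (np.int64(259), np.int64(291), 33); 336 (np.int64(259), np.int64(291), 33); 
bore pred [277.8 281.9] meas [  13   10   45   45 1630] [277.9 284.2]
```

View pics/w6.png

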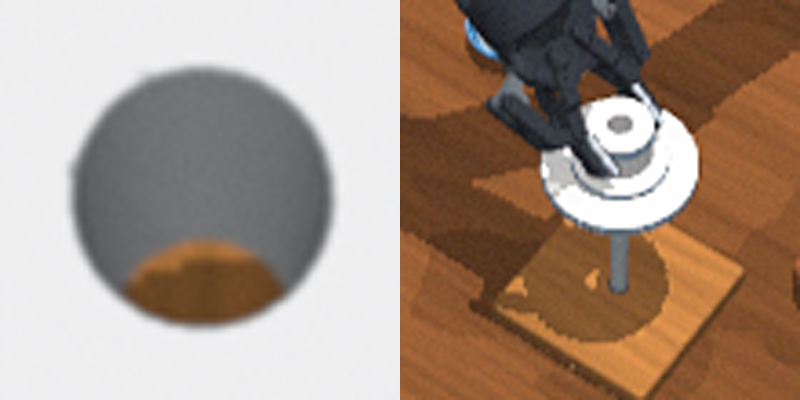

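>>> jog_arm --pt "-0.5 -0.1 0.5 0 0 0 4" --pt "-1 -0.1 1 0 0 0 4" --pt "-1.5 -0.1 1.5 0 0 0 4" --pt "-2 -0.1 2 0 0 0 4" --pt "-2.3 -0.1 2.3 0 0 0 4" --pt "-2.6 -0.1 2.6 0 0 0 4" --pt "-2.8 -0.1 2.8 0 0 0 4" --pt "-2.8 -0.1 2.8 0 0 0 4"

```text
clock: 8.57
eef_pos: [0.4879, -0.0467, 0.2277]
orientation: [-1.759, -1.76, -0.728]
force: [-0.3, -0.3, -2.8]
finger_gap: 0.0469
grasp_force: 62.4
```

```bash
python3 m.py | grep -v ';'
python3 - <<'E'
from k import *
W=cam("wrist"); f=cv2.cvtColor(W["frame"],cv2.COLOR_RGB2BGR)[250:320,243:313]; a=f.astype(int)
for r in range(12,58,4): print(r+250,' '.join(f"{x[2]-x[0]:3d}/{x.sum()//3:3d}" for x in a[r,12:60:4]))
E
```

```text
[ 0.4879 -0.0467  0.2277] [-0.3 -0.3 -2.8] [0.1  0.01 0.  ]
pred [278.5 312.7]
bore pred [278.2 282.2] meas [  13   10   45   45 1622] [277.9 284. ]
262  -1/239  -1/239   0/240  -1/238  -3/197  -3/152  -2/141  -4/177  -1/233  -1/238  -2/239   0/239
266  -1/239  -1/240  -2/212  -3/115  -3/117  -5/116  -4/116  -4/115  -2/113  -4/153  -2/240  -1/239
270  -1/240  -2/225  -2/104  -2/110  -1/114  -3/115  -4/118  -3/114  -4/115  -4/109  -4/138  -1/240
274  -1/240  -2/108  -4/106  -2/111  -2/116  -2/117  -3/115  -4/114  -3/113  -2/111  -4/105  -4/208
278  -2/222  -3/ 99  -4/105  -2/111  -5/114  -2/117  -4/117  -4/115  -3/114  -3/110  -2/102  -4/118
282  -2/183  -3/ 98   0/103  -5/111  -3/113  -3/116  -2/116  -3/115  -3/112  -2/109  -2/106  -3/ 95
286  -2/176  -3/ 96  -4/105  -3/108  -2/114  -3/115  -4/116  -4/114  -2/113  -3/107  -4/101  -3/ 91
290  -1/223  -4/ 94  -1/103  -4/107  -2/111  -4/116  -1/115  -4/116  -5/111  -3/108  -4/ 99  -3/106
294  -2/239  -2/ 91  -1/100  -3/105  42/ 83  72/ 70  68/ 68  66/ 71  19/100  -2/108  -4/ 98  -4/194
298  -1/239  -2/212  -4/ 97  62/ 73  68/ 68  63/ 71  45/ 79  68/ 70  73/ 73  26/ 92  -4/112   0/240
302  -1/239  -1/239  -2/206  68/ 67   2/105 -15/146 -16/154 -16/144  38/ 86  26/115  -1/239  -1/239
306  -1/239  -1/239  -2/240  -1/236  -7/190 -15/171 -15/179 -11/173  -3/226  -1/240  -2/240  -1/240
```

>>> jog_arm --pt "-0.3 0 0 0 0 0 4" --pt "-0.6 0 0.4 0 0 0 4" --pt "-1 0 0.8 0 0 0 4" --pt "-1.4 0 1.2 0 0 0 4" --pt "-1.8 0 1.6 0 0 0 4" --pt "-2.2 0 2 0 0 0 4" --pt "-2.5 0 2.3 0 0 0 4" --pt "-2.5 0 2.3 0 0 0 4"

```text
clock: 9.33
eef_pos: [0.4877, -0.0481, 0.1934]
orientation: [-1.759, -1.759, -0.727]
force: [0.3, -0.4, -3.0]
finger_gap: 0.0472
grasp_force: 62.4
```

```bash
python3 m.py | grep -v ';'
python3 - <<'E'
from k import *
W=cam("wrist"); f=W["frame"].astype(int)[255:325,243:313]
sat=f.max(2)-f.min(2); 
cv2.imwrite("pics/w7.png",cv2.resize(cv2.cvtColor(W["frame"],cv2.COLOR_RGB2BGR)[230:320,220:340],(800,600),interpolation=2))
E
```

```text
[ 0.4877 -0.0481  0.1934] [ 0.3 -0.4 -3. ] [0.12 0.02 0.03]
pred [279.  297.7]
bore pred [278.2 282.2] meas [  12   10   46   46 1496] [277.3 283.2]
```

View pics/w7.png

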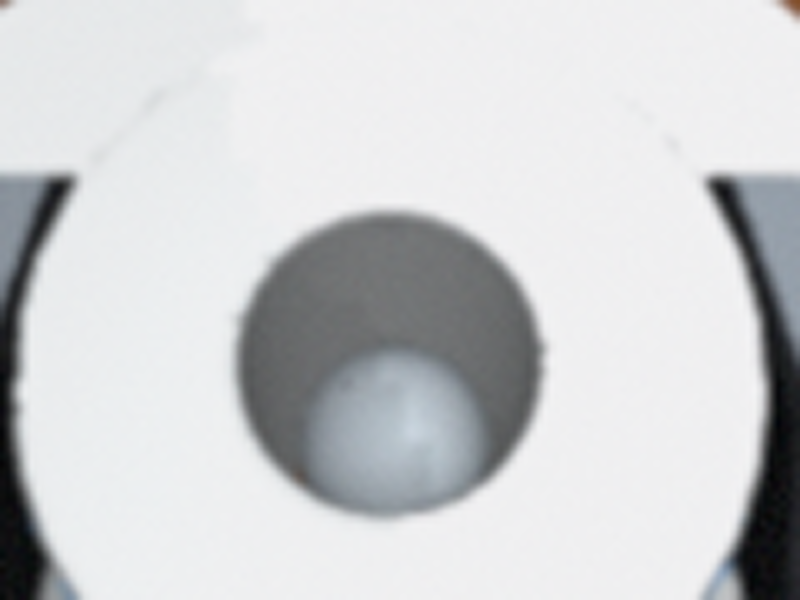

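The rod shows through the bore, centred left-right, and there is no side force. I keep lowering.

>>> jog_arm --pt "-0.6 0 0.6 0 0 0 4" --pt "-1.2 0 1.2 0 0 0 4" --pt "-1.8 0 1.8 0 0 0 4" --pt "-2.4 0 2.4 0 0 0 4" --pt "-3 0 3 0 0 0 4" --pt "-3.5 0 3.5 0 0 0 4" --pt "-4 0 4 0 0 0 4" --pt "-4 0 4 0 0 0 4"

```text
clock: 10.1
eef_pos: [0.4876, -0.0481, 0.1363]
orientation: [-1.759, -1.759, -0.726]
force: [-0.1, 0.4, -2.7]
finger_gap: 0.0469
grasp_force: 62.4
```

```bash
python3 m.py | grep -v ';'
```

```text
[ 0.4876 -0.0481  0.1363] [-0.1  0.4 -2.7] [0.14 0.02 0.06]
pred [279.7 259.3]
bore pred [278.2 282.2] meas [  12    0   47   58 1997] [278.6 281.4]
```

>>> jog_arm --pt "-0.5 0 0.5 0 0 0 4" --pt "-1 0 1 0 0 0 4" --pt "-1.4 0 1.4 0 0 0 4" --pt "-1.7 0 1.7 0 0 0 4" --pt "-1.9 0 1.9 0 0 0 4" --pt "-1.9 0 1.9 0 0 0 4"

```text
clock: 10.65
eef_pos: [0.4879, -0.0481, 0.1104]
orientation: [-1.759, -1.76, -0.728]
force: [-0.4, 0.5, -3.6]
finger_gap: 0.0474
grasp_force: 62.4
```

>>> jog_arm --pt "-0.05 0 0.05 0 0 0 4" --pt "-0.1 0 0.1 0 0 0 4" --pt "-0.1 0 0.1 0 0 0 4"

```text
clock: 10.9
eef_pos: [0.4882, -0.0482, 0.1097]
orientation: [-1.759, -1.761, -0.729]
force: [-0.8, -0.2, -2.6]
finger_gap: 0.047
grasp_force: 62.4
```

>>> jog_arm --pt "-0.05 0 0.05 0 0 0 4" --pt "-0.1 0 0.1 0 0 0 4" --pt "-0.1 0 0.1 0 0 0 4"

```text
clock: 11.15
eef_pos: [0.4881, -0.0482, 0.1082]
orientation: [-1.759, -1.761, -0.729]
force: [0.1, 0.3, -3.1]
finger_gap: 0.0469
grasp_force: 62.4
```

>>> jog_arm --pt "-0.05 0 0.05 0 0 0 4" --pt "-0.1 0 0.1 0 0 0 4" --pt "-0.1 0 0.1 0 0 0 4"

```text
clock: 11.4
eef_pos: [0.4881, -0.0482, 0.1069]
orientation: [-1.759, -1.76, -0.729]
force: [-0.4, 0.8, -1.5]
finger_gap: 0.0472
grasp_force: 62.5
```

>>> jog_arm --pt "-0.05 0 0.05 0 0 0 4" --pt "-0.1 0 0.1 0 0 0 4" --pt "-0.1 0 0.1 0 0 0 4"

```text
clock: 11.65
eef_pos: [0.4881, -0.0483, 0.1066]
orientation: [-1.758, -1.759, -0.731]
force: [0.2, -3.2, 5.6]
finger_gap: 0.0472
grasp_force: 63.2
```

>>> jog_arm --pt "0 0 0 0 0 0 5" --pt "0 0 0 0 0 0 6.5" --pt "0 0 0 0 0 0 8.5" --pt "0 0 0 0 0 0 8.5" --pt "0 0 0 0 0 0 8.5" --pt "0 0 0 0 0 0 8.5" --pt "0 0 0 0 0 0 8.5"

```text
clock: 12.23
eef_pos: [0.4881, -0.0482, 0.1053]
orientation: [-1.759, -1.761, -0.728]
force: [-0.7, -0.1, 0.4]
finger_gap: 0.0852
grasp_force: 0.0
```

>>> jog_arm --pt "0 0 -1 0 0 0 8.5" --pt "0 0 -3 0 0 0 8.5" --pt "0 0 -6 0 0 0 8.5" --pt "0 0 -9 0 0 0 8.5" --pt "0 0 -12 0 0 0 8.5" --pt "0 0 -12 0 0 0 8.5"

```text
clock: 12.73
eef_pos: [0.489, -0.1399, 0.1938]
orientation: [-1.772, -1.766, -0.731]
force: [0.7, -0.5, 0.1]
finger_gap: 0.0853
grasp_force: 0.0
```

Run:
```python
from k import *
s=arm.sense(); print(s["eef_pos"],s["qpos"].round(2),s["finger_gap"],s["clock"])
W=cam("wrist"); T=cam("top"); S=cam("scene")
cv2.imwrite("pics/w8.png",cv2.cvtColor(np.hstack([cv2.resize(W["frame"],(400,300)),cv2.resize(S["frame"][150:255,210:350],(400,300))]),cv2.COLOR_RGB2BGR))
# rod at neck-top height in wrist view; neck bore etc.
print(proj(W,[.4887,-.0102,.154]),proj(W,[.4887,-.0102,.082]))
# finial: tip in both views
for n,c,(u,v) in (("T",T,(235,194)),("S",S,(299,274))):
    h=cv2.cvtColor(c["frame"],cv2.COLOR_RGB2HSV); m=((h[...,1]<70)&(h[...,2]>90)).astype(np.uint8)
    k,l,st,ce=cv2.connectedComponentsWithStats(m); b=l[v,u]; p=cv2.findContours((l==b).astype(np.uint8),0,2)[0][0]; print(n,cv2.minEnclosingCircle(p),st[b], proj(c,[.626,.17,0]),proj(c,[.626,.17,.092]))
```

```text
[ 0.48903477 -0.13992535  0.19384319] [ 0.27  0.76  0.41  1.83 -0.91  1.34  1.21] 0.08527084225185005 12.7333
[274.9798291  135.09878844] [275.09640276 195.34633722]
T ((235.0, 194.5), 9.013978004455566) [227 186  16  18 217] [235.23592157 196.20436826] [232.34989412 189.11647173]
S ((299.5, 275.0), 12.500100135803223) [290 263  18  25 353] [297.88535054 279.8098724 ] [299.55288362 265.21631702]
```

View pics/w8.png

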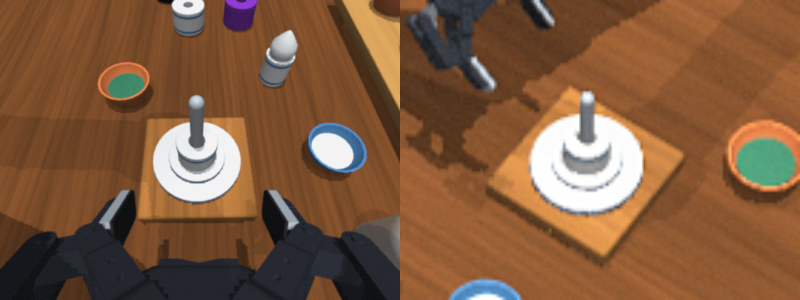

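The foot piece is down on the slab, upright on the rod, with no gap in either view. That was my tenth picture, so from here I measure by numbers only. The drum is next.

```bash
cat >> k.py <<'E'
def down(yaw): return lean(yaw,0)
def seq(*poses):
    s=arm.sense(); s={"eef_pos":s["eef_pos"],"orientation":s["orientation"]}
    for p,Rt in poses: print(rel(p,Rt,s)); s={"eef_pos":np.array(p),"orientation":Rt.as_rotvec()}
E
python3 - <<'E'
from k import *
seq(([.487,-.13,.34],down(0)),([.477,.16,.33],down(25)),([.472,.29,.22],down(50)))
q=arm.sense()["qpos"]
for p,y in (([.472,.29,.22],50),([.47,.317,.084],50),([.4887,-.0102,.27],20),([.4887,-.0102,.166],20),([.626,.17,.2],0),([.4887,-.0102,.3],0)): print(ik(p,down(y),q))
E
```

```text
[ 1.079e+01 -9.000e-02 -1.036e+01 -2.000e-02 -4.503e+01  5.000e-02]
[ 29.  -1.   1.   0.   0. -25.]
[ 11.99   5.04  11.     0.     0.   -25.  ]
(array([-0.90527351,  0.60221534,  0.48053242,  1.78634753, -0.35912657,
        0.84069778,  0.61847748]), np.float64(3.5919972832219684e-06), np.float64(0.001409849345220659))
(array([-0.95290741,  0.83242055,  0.50366345,  1.81492999, -0.62327391,
        0.65801899,  0.79208809]), np.float64(3.0031593958870477e-06), np.float64(0.001234421574098759))
(array([-0.46581304,  0.46021444,  0.60638887,  1.9159553 , -0.33823934,
        0.86772397,  0.66289548]), np.float64(3.7654021795907817e-06), np.float64(0.001323575430325152))
(array([-0.47423409,  0.64123949,  0.64123652,  2.00016814, -0.5946988 ,
        0.69282459,  0.89378684]), np.float64(2.907338467530853e-06), np.float64(0.0010735801736105831))
(array([-0.74049339,  0.83787121,  0.77347233,  1.53391825, -0.64638251,
        1.03940682,  0.20337821]), np.float64(3.3247967432808398e-06), np.float64(0.00123622353177261))
(array([-0.53290732,  0.4336062 ,  0.68757423,  1.88630082, -0.33667923,
        0.93945754,  0.31128437]), np.float64(4.963936557659202e-06), np.float64(0.0015848703149303472))
```

>>> jog_arm --pt "2 0 -2 0 0 0 8.5" --pt "5 0 -5 0 -5 0 8.5" --pt "8 0 -8 0 -12 0 8.5" --pt "10.8 0 -10.4 0 -19 0 8.5" --pt "10.8 0 -10.4 0 -26 0 8.5" --pt "10.8 0 -10.4 0 -33 0 8.5" --pt "10.8 0 -10.4 0 -40 0 8.5" --pt "10.8 0 -10.4 0 -45 0 8.5"

```text
clock: 13.55
eef_pos: [0.4881, -0.1275, 0.3397]
orientation: [2.214, 2.227, -0.004]
force: [-0.2, 0.1, 0.2]
finger_gap: 0.085
grasp_force: 0.0
```

>>> jog_arm --pt "29 -1 1 0 0 -25 8.5" --pt "29 -1 1 0 0 -25 8.5" --pt "29 -1 1 0 0 -25 8.5" --pt "29 -1 1 0 0 -25 8.5" --pt "29 -1 1 0 0 -25 8.5" --pt "29 -1 1 0 0 -25 8.5" --pt "29 -1 1 0 0 -25 8.5" --pt "29 -1 1 0 0 -25 8.5"

```text
clock: 14.22
eef_pos: [0.4748, 0.1718, 0.3275]
orientation: [-1.657, -2.66, -0.001]
force: [-0.8, 1.6, -1.2]
finger_gap: 0.085
grasp_force: 0.0
```

>>> jog_arm --pt "12 5 11 0 0 -25 8.5" --pt "12 5 11 0 0 -25 8.5" --pt "12 5 11 0 0 -25 8.5" --pt "12 5 11 0 0 -25 8.5" --pt "12 5 11 0 0 -25 8.5" --pt "12 5 11 0 0 -25 8.5" --pt "12 5 11 0 0 -25 8.5"

```text
clock: 14.8
eef_pos: [0.4715, 0.2892, 0.2192]
orientation: [-1.071, -2.952, 0.004]
force: [0.1, -0.5, 0.1]
finger_gap: 0.0846
grasp_force: 0.0
```

```bash
cat > d.py <<'E'
from k import *
def bore(guess,z,half=24):
    s=arm.sense(); W=cam("wrist"); u,v=map(int,proj(W,[*guess,z]).round()); g=W["frame"][v-half:v+half+1,u-half:u+half+1].astype(float).mean(2).astype(np.uint8)
    t,m=cv2.threshold(g,0,1,cv2.THRESH_OTSU); m=1-m; k,l,st,ce=cv2.connectedComponentsWithStats(m)
    for b in range(1,k):
        if st[b][4]>40: p=ce[b]+[u-half,v-half]; print("blob",st[b],p.round(1),onz(W,*p,z).round(4))
    print("guess px",u,v,s["eef_pos"].round(4))
E
python3 - <<'E'
from d import *
s=arm.sense(); print(s["qpos"].round(2)); print((down(50).inv()*R.from_rotvec(s["orientation"])).as_rotvec(degrees=True).round(2))
bore([.470,.317],.046)
W=cam("wrist"); h=cv2.cvtColor(W["frame"],cv2.COLOR_RGB2HSV); m=((h[...,1]<60)&(h[...,2]>110)).astype(np.uint8); k,l,st,ce=cv2.connectedComponentsWithStats(m)
for b in range(1,k):
    if st[b][4]>300: print(st[b],ce[b].round(1),onz(W,*ce[b],.046).round(4))
E
```

```text
[-0.83  0.59  0.37  1.82 -0.28  0.79  0.56]
[ 0.18  0.02 -0.1 ]
blob [ 14  14  24  23 422] [304.4 190.2] [0.4714 0.3177 0.046 ]
guess px 303 189 [0.4715 0.2892 0.2192]
[ 499   59   61  149 6249] [535.2 136.1] [0.5536 0.4799 0.046 ]
[ 265  144   79   82 4777] [303.7 185.5] [0.4695 0.319  0.046 ]
[139 266  40  55 446] [157.1 295. ] [0.4634 0.1531 0.046 ]
[377 266  41  55 537] [397.9 293.2] [0.6026 0.3221 0.046 ]
[266 347  40  20 567] [284.5 357. ] [0.5916 0.1975 0.046 ]
[  80  385   46   35 1069] [104.1 405.1] [0.5187 0.014  0.046 ]
```

Run:
```python
from k import *
seq(([.4713,.3177,.13],down(50)),([.4713,.3177,.084],down(50)))
```

```text
[ 2.03  2.17  9.08  0.01  0.06 -0.07]
[ 0.  -0.   4.6  0.   0.   0. ]
```

>>> jog_arm --pt "1 1 2 0 0 0 8.5" --pt "2 2.2 5 0 0 0 8.5" --pt "2 2.2 8 0 0 0 8.5" --pt "2 2.2 9.1 0 0 0 8.5" --pt "2 2.2 9.1 0 0 0 8.5" --pt "2 2.2 9.1 0 0 0 8.5"

```text
clock: 15.4
eef_pos: [0.4721, 0.3179, 0.1301]
orientation: [1.076, 2.95, -0.0]
force: [-0.7, -0.1, 1.0]
finger_gap: 0.0848
grasp_force: 0.0
```

Run:
```python
from d import *
bore([.4714,.3177],.046,32)
seq(([.4713,.3177,.084],down(50)))
```

```text
blob [ 15  15  36  33 952] [275.6 258.8] [0.471  0.3184 0.046 ]
guess px 275 260 [0.4721 0.3179 0.1301]
[ 0.06 -0.15  4.69  0.14  0.1  -0.06]
```

>>> jog_arm --pt "0.1 -0.1 1.5 0 0 0 8.5" --pt "0.1 -0.1 3 0 0 0 8.5" --pt "0.1 -0.1 4.2 0 0 0 8.5" --pt "0.1 -0.1 4.6 0 0 0 8.5" --pt "0.1 -0.1 4.6 0 0 0 8.5"

```text
clock: 15.87
eef_pos: [0.4699, 0.3188, 0.0832]
orientation: [-1.074, -2.952, 0.0]
force: [-0.5, 0.2, -0.0]
finger_gap: 0.0847
grasp_force: 0.0
```

>>> jog_arm --pt "0 0 0 0 0 0 5.5" --pt "0 0 0 0 0 0 5.5" --pt "0 0 0 0 0 0 5.5" --pt "0 0 0 0 0 0 5.5" --pt "0 0 0 0 0 0 5.5" --pt "0 0 0 0 0 0 5.5" --pt "0 0 0 0 0 0 5.5"

```text
clock: 16.45
eef_pos: [0.4703, 0.3193, 0.0847]
orientation: [1.073, 2.952, 0.002]
force: [-0.7, -0.6, 4.7]
finger_gap: 0.0631
grasp_force: 66.1
```

Run:
```python
from d import *
s=arm.sense(); print((down(50).inv()*R.from_rotvec(s["orientation"])).as_rotvec(degrees=True).round(2))
bore([.471,.318],.046,36)
```

```text
[-0.1  -0.03 -0.06]
blob [  16   15   49   41 1582] [278.  312.9] [0.4715 0.3196 0.046 ]
guess px 274 314 [0.4703 0.3193 0.0847]
```

Run:
```python
from k import *
seq(([.472,.318,.285],down(50)),([.50,.10,.285],down(20)),([.489,-.10,.275],down(0)))
```

```text
[ -0.22   0.05 -20.03   0.1    0.03   0.06]
[-16.16 -14.9    0.     0.     0.    30.  ]
[-18.42  -7.87   1.     0.     0.    20.  ]
```

>>> jog_arm --pt "0 0 -1 0 0 0 5.5" --pt "0 0 -4 0 0 0 5.5" --pt "0 0 -8 0 0 0 5.5" --pt "0 0 -12 0 0 0 5.5" --pt "0 0 -16 0 0 0 5.5" --pt "0 0 -20 0 0 0 5.5" --pt "0 0 -20 0 0 0 5.5"

```text
clock: 17.08
eef_pos: [0.4733, 0.3204, 0.2925]
orientation: [1.07, 2.942, 0.023]
force: [1.8, 0.2, -1.5]
finger_gap: 0.0633
grasp_force: 66.8
```

>>> jog_arm --pt "-2 -2 0 0 0 4 5.5" --pt "-4 -4 0 0 0 9 5.5" --pt "-7 -6 0 0 0 14 5.5" --pt "-9.5 -8.5 0 0 0 19 5.5" --pt "-12 -11 0 0 0 24 5.5" --pt "-14.5 -13.5 0 0 0 28 5.5" --pt "-16 -15 0 0 0 30 5.5" --pt "-16 -15 0 0 0 30 5.5"

```text
clock: 17.75
eef_pos: [0.4961, 0.0945, 0.2842]
orientation: [1.814, 2.561, -0.003]
force: [0.6, 0.6, -1.5]
finger_gap: 0.0632
grasp_force: 66.7
```

>>> jog_arm --pt "-3 -1 0 0 0 3 5.5" --pt "-6 -2.5 0 0 0 7 5.5" --pt "-9 -4 0.5 0 0 11 5.5" --pt "-12 -5 0.5 0 0 15 5.5" --pt "-15 -6.5 1 0 0 18 5.5" --pt "-17.5 -7.5 1 0 0 20 5.5" --pt "-18.4 -7.9 1 0 0 20 5.5" --pt "-18.4 -7.9 1 0 0 20 5.5"

```text
clock: 18.42
eef_pos: [0.4844, -0.1013, 0.2737]
orientation: [2.225, 2.216, -0.001]
force: [0.5, -0.3, -1.8]
finger_gap: 0.063
grasp_force: 66.7
```

```bash
cat > t.py <<'E'
from d import *
def tip(guess=(.4887,-.0102),off=(0,0),zb=.046,zu=.0847,yaw=0,z=.147):
    s=arm.sense(); print(s["eef_pos"].round(4),s["force"].round(1),(down(yaw).inv()*R.from_rotvec(s["orientation"])).as_rotvec(degrees=True).round(2),s["finger_gap"].round(4))
    W=cam("wrist"); g=W["frame"].astype(float); sat=g.max(2)-g.min(2); p=proj(W,[*guess,z]); print("pred tip",p.round(1)); u,v=map(int,p)
    for r in range(max(v-16,0),v+24,2):
        i=np.where(sat[r,u-22:u+23]<30)[0]; print(r,(int(i.min()+u-22),int(i.max()+u-22),len(i)) if len(i) else None,end='; ')
    print(); bore(s["eef_pos"][:2]+np.array(off),s["eef_pos"][2]-zu+zb,36)
E
python3 -c "
from t import *
tip()"
```

```text
Traceback (most recent call last):
  File "t.py", line 3, in tip
    s=arm.sense(); print(s["eef_pos"].round(4),s["force"].round(1),(down(yaw).inv()*R.from_rotvec(s["orientation"])).as_rotvec(degrees=True).round(2),s["finger_gap"].round(4))
                                                                                                                                                      ^^^^^^^^^^^^^^^^^^^^^
AttributeError: 'float' object has no attribute 'round'
```

```bash
sed -i 's/s\["finger_gap"\].round(4)/round(s["finger_gap"],4)/' t.py; python3 -c "
from t import *
tip()"
```

```text
[ 0.4844 -0.1013  0.2737] [ 0.5 -0.3 -1.8] [-0.05 -0.08  0.22] 0.063
pred tip [283.6  90.5]
74 (261, 305, 45); 76 (261, 305, 45); 78 (261, 305, 45); 80 (261, 305, 45); 82 (261, 305, 45); 84 (261, 305, 45); 86 (261, 305, 45); 88 (261, 305, 45); 90 (261, 305, 45); 92 (261, 305, 45); 94 (261, 305, 45); 96 (261, 305, 45); 98 (261, 305, 45); 100 (261, 305, 45); 102 (261, 305, 44); 104 (261, 305, 45); 106 (261, 305, 45); 108 (261, 305, 45); 110 (261, 305, 45); 112 (261, 305, 45); 
blob [  14    9   49   42 1603] [278.2 312.7] [ 0.4853 -0.0982  0.235 ]
guess px 276 319 [ 0.4849 -0.0986  0.2734]
```

Run:
```python
from t import *
s=arm.sense(); W=cam("wrist"); print(s["eef_pos"].round(4)); u,v=map(int,proj(W,[.4887,-.0102,.147])); print(u,v, proj(W,[.4887,-.0102,.082]))
g=W["frame"].astype(int).mean(2).astype(int)
for r in range(v-16,v+30,3): print(r,' '.join(map(str,g[r,u-24:u+25:2])))
```

```text
[ 0.4852 -0.097   0.2731]
283 98 [282.09486101 102.91108579]
82 224 233 240 239 239 239 239 239 240 239 239 240 239 239 239 239 239 239 239 238 239 239 237 220 237
85 237 239 239 239 239 240 239 239 239 240 240 240 240 240 239 239 239 239 239 239 239 239 239 237 225
88 239 239 239 239 239 239 239 239 240 226 189 162 157 158 185 224 238 239 239 239 239 239 239 239 237
91 238 239 240 240 239 239 240 238 193 146 161 169 174 175 167 153 165 228 240 239 239 238 239 240 238
94 240 240 240 240 240 239 238 183 141 157 173 185 188 187 181 170 153 153 235 240 239 240 240 239 239
97 240 240 239 239 239 239 194 120 148 165 177 190 196 192 184 173 161 138 206 240 239 239 239 240 239
100 239 239 239 239 239 237 126 112 148 163 175 181 193 192 183 173 157 134 200 240 240 239 239 239 239
103 239 239 239 239 239 233 117 100 132 154 165 171 175 176 169 161 145 128 221 240 240 239 238 239 239
106 239 238 239 239 239 238 150 71 102 128 143 149 154 153 149 135 114 132 236 239 239 239 239 240 240
109 240 239 240 239 239 239 223 102 76 80 105 115 117 118 110 97 94 195 240 239 240 239 240 239 239
112 239 239 239 240 239 239 240 227 130 62 59 65 66 62 71 107 146 211 240 239 239 239 239 240 239
115 240 240 239 239 239 240 239 240 239 181 132 114 118 133 152 162 176 217 240 239 239 239 240 240 236
118 238 239 240 239 239 239 239 239 240 238 190 172 164 165 164 185 237 240 239 239 240 239 239 238 219
121 217 238 239 239 239 239 240 239 240 239 239 234 222 225 226 239 240 239 239 239 239 240 238 220 236
124 238 229 235 239 239 239 240 238 239 239 239 239 239 239 240 240 239 239 240 240 240 230 180 215 239
127 239 239 229 219 233 240 240 239 239 239 239 239 240 239 239 240 240 239 240 234 196 216 231 239 239
```

Run:
```python
from k import *
seq(([.4883,-.0108,.27],down(0)))
```

```text
[ 8.54  0.34  0.32 -0.01 -0.12  0.26]
```

>>> jog_arm --pt "2 0.1 0.1 0 0 0 5.5" --pt "4 0.2 0.2 0 0 0 5.5" --pt "6 0.3 0.3 0 0 0 5.5" --pt "7.5 0.3 0.3 0 0 0 5.5" --pt "8.5 0.3 0.3 0 0 0 5.5" --pt "8.5 0.3 0.3 0 0 0 5.5" --pt "8.5 0.3 0.3 0 0 0 5.5" --pt "8.5 0.3 0.3 0 0 0 5.5"

```text
clock: 19.23
eef_pos: [0.4879, -0.0141, 0.2703]
orientation: [2.22, 2.222, -0.0]
force: [-0.9, 0.3, -2.0]
finger_gap: 0.063
grasp_force: 66.7
```

Run:
```python
from d import *
s=arm.sense(); print((down(0).inv()*R.from_rotvec(s["orientation"])).as_rotvec(degrees=True).round(2)); bore(s["eef_pos"][:2],s["eef_pos"][2]-.0847+.046,36)
seq(([.4883,-.0108,.25],down(0)))
```

```text
[-0.03 -0.04 -0.04]
blob [  13   16   49   41 1593] [278.2 312.8] [ 0.4883 -0.014   0.2316]
guess px 277 313 [ 0.4879 -0.0141  0.2703]
[ 0.37  0.04  2.04  0.03  0.04 -0.02]
```

>>> jog_arm --pt "0.2 0 0 0 0 0 5.5" --pt "0.4 0 0.5 0 0 0 5.5" --pt "0.4 0 1.2 0 0 0 5.5" --pt "0.4 0 2 0 0 0 5.5" --pt "0.4 0 2.8 0 0 0 5.5" --pt "0.4 0 3.5 0 0 0 5.5" --pt "0.4 0 4.2 0 0 0 5.5" --pt "0.4 0 4.2 0 0 0 5.5"

```text
clock: 19.95
eef_pos: [0.487, -0.0093, 0.2264]
orientation: [-2.219, -2.221, 0.004]
force: [-0.5, 0.6, -1.9]
finger_gap: 0.0632
grasp_force: 66.7
```

```bash
cat > v.py <<'E'
from d import *
s=arm.sense(); print(s["force"].round(1),s["torque"].round(2),(down(0).inv()*R.from_rotvec(s["orientation"])).as_rotvec(degrees=True).round(2)); bore(s["eef_pos"][:2],s["eef_pos"][2]-.0847+.046,36)
W=cam("wrist"); print("tip pred",proj(W,[.4887,-.0106,.147]),proj(W,[.4887,-.0106,.154]))
g=W["frame"].astype(int).mean(2).astype(int)
for r in range(288,340,3): print(r,' '.join(map(str,g[r,250:308:3])))
E
python3 v.py
```

```text
[-0.5  0.6 -1.9] [-0.    0.03 -0.02] [ 0.2  -0.01 -0.05]
blob [  13   16   49   41 1590] [278.1 312.8] [ 0.4873 -0.0092  0.1877]
guess px 277 313 [ 0.487  -0.0093  0.2264]
tip pred [279.91226401 267.30720097] [279.9720422  273.74161759]
288 166 163 165 161 165 163 164 165 163 163 164 165 164 165 163 163 165 164 165 165
291 164 164 164 165 164 164 163 161 161 157 155 159 161 162 163 163 163 165 162 165
294 163 165 164 162 162 158 137 121 111 108 110 109 121 144 159 163 166 164 165 165
297 164 165 164 160 137 109 105 107 106 108 106 106 105 103 115 154 161 163 163 165
300 164 164 162 136 103 104 106 108 106 107 107 105 105 105 103 101 147 163 164 163
303 162 162 150 101 105 104 107 106 107 107 105 105 106 103 103 99 103 156 162 163
306 164 162 111 101 104 106 107 106 105 107 107 106 107 105 102 98 92 132 158 165
309 163 161 98 101 104 105 108 107 108 106 107 108 105 103 101 99 94 108 163 163
312 163 154 99 103 105 106 108 108 109 106 108 104 104 104 101 96 96 100 159 163
315 164 156 104 102 104 103 106 105 108 107 106 103 106 104 101 97 94 101 159 164
318 163 162 113 103 105 108 108 107 107 106 107 106 106 104 102 98 98 118 161 163
321 165 164 134 107 105 105 106 109 107 107 104 108 107 105 103 101 105 149 162 162
324 164 165 164 119 108 107 107 108 109 108 108 107 105 105 103 106 125 160 162 165
327 196 195 185 157 122 113 107 106 108 108 104 107 107 108 111 126 162 163 165 163
330 195 195 193 198 173 137 119 117 110 110 111 112 115 118 142 162 164 165 163 163
333 196 196 196 196 192 193 191 153 136 130 131 138 153 163 165 163 166 163 164 163
336 195 195 195 195 195 199 200 179 175 175 174 172 167 165 164 164 165 163 162 164
339 194 195 194 195 194 195 196 196 196 197 195 193 163 164 164 163 165 164 163 163
```

>>> jog_arm --pt "-0.1 0.1 0 -0.2 0 0 5.5" --pt "-0.1 0.1 0.5 -0.2 0 0 5.5" --pt "-0.1 0.1 1 -0.2 0 0 5.5" --pt "-0.1 0.1 1.5 -0.2 0 0 5.5" --pt "-0.1 0.1 2 -0.2 0 0 5.5" --pt "-0.1 0.1 2.5 -0.2 0 0 5.5" --pt "-0.1 0.1 3 -0.2 0 0 5.5" --pt "-0.1 0.1 3 -0.2 0 0 5.5"

```text
clock: 20.72
eef_pos: [0.4884, -0.0104, 0.197]
orientation: [2.22, 2.222, 0.002]
force: [0.6, 0.3, -2.0]
finger_gap: 0.063
grasp_force: 66.8
```

```bash
python3 v.py
```

```text
[ 0.6  0.3 -2. ] [-0.    0.06 -0.  ] [-0.08 -0.   -0.06]
blob [  13   16   49   41 1593] [278.1 312.8] [ 0.4888 -0.0103  0.1583]
guess px 277 313 [ 0.4884 -0.0104  0.197 ]
tip pred [277.15686455 297.00095161] [277.15837737 306.36537344]
288 162 164 164 164 162 162 161 163 163 161 161 162 161 163 162 163 161 160 161 162
291 162 162 161 162 163 162 160 157 159 156 155 158 159 158 161 162 165 162 163 164
294 161 164 162 163 159 154 141 129 126 128 125 123 129 144 157 160 163 162 160 161
297 162 162 163 159 133 106 116 122 126 132 128 123 118 109 112 153 160 161 162 164
300 162 162 160 136 96 104 116 119 127 130 131 125 117 108 97 100 144 160 162 162
303 163 161 147 101 100 100 116 119 126 127 127 122 115 103 100 97 102 152 161 163
306 160 160 110 100 103 98 106 115 122 123 124 120 109 101 99 99 93 131 159 162
309 161 157 96 102 104 105 101 105 110 113 111 102 102 104 101 97 94 107 159 163
312 161 152 99 103 104 105 106 107 105 101 107 105 106 103 101 100 94 100 158 161
315 163 151 101 101 104 105 107 107 104 104 104 107 104 102 101 99 94 102 157 161
318 160 159 111 101 104 105 106 105 104 107 104 105 104 103 101 101 97 117 158 162
321 162 163 130 106 104 106 106 106 105 107 107 106 103 104 102 100 101 146 162 162
324 186 179 158 120 107 106 105 107 106 107 107 104 105 100 102 102 124 162 161 162
327 193 177 187 156 121 111 107 105 106 108 106 106 105 104 108 125 158 161 160 163
330 194 194 193 174 186 144 118 115 112 110 111 110 114 117 140 161 163 162 161 162
333 193 194 192 193 197 202 173 155 143 128 129 137 151 162 161 162 161 162 162 162
336 194 193 192 193 192 195 198 201 200 172 167 165 164 162 164 163 162 160 162 160
339 193 193 192 193 192 193 193 192 193 184 183 181 183 176 162 162 160 162 162 162
```

>>> jog_arm --pt "0 0 0.5 0 0 0 5.5" --pt "0 0 1 0 0 0 5.5" --pt "0 0 1.5 0 0 0 5.5" --pt "0 0 2 0 0 0 5.5" --pt "0 0 2.4 0 0 0 5.5" --pt "0 0 2.7 0 0 0 5.5" --pt "0 0 2.7 0 0 0 5.5" --pt "0 0 2.7 0 0 0 5.5"

```text
clock: 21.48
eef_pos: [0.4889, -0.0105, 0.1709]
orientation: [2.219, 2.221, 0.003]
force: [0.1, -0.2, -1.8]
finger_gap: 0.063
grasp_force: 66.8
```

>>> jog_arm --pt "0 0 0.1 0 0 0 5.5" --pt "0 0 0.2 0 0 0 5.5" --pt "0 0 0.2 0 0 0 5.5"

```text
clock: 21.73
eef_pos: [0.489, -0.0104, 0.1691]
orientation: [2.218, 2.221, 0.004]
force: [-0.4, 0.4, -1.7]
finger_gap: 0.0636
grasp_force: 66.8
```

>>> jog_arm --pt "0 0 0.1 0 0 0 5.5" --pt "0 0 0.15 0 0 0 5.5" --pt "0 0 0.15 0 0 0 5.5"

```text
clock: 21.98
eef_pos: [0.489, -0.0104, 0.1676]
orientation: [2.218, 2.221, 0.004]
force: [0.2, 0.1, -2.6]
finger_gap: 0.0636
grasp_force: 66.8
```

>>> jog_arm --pt "0 0 0.1 0 0 0 5.5" --pt "0 0 0.15 0 0 0 5.5" --pt "0 0 0.15 0 0 0 5.5"

```text
clock: 22.23
eef_pos: [0.4891, -0.0105, 0.1667]
orientation: [2.219, 2.221, 0.005]
force: [-1.1, 1.0, 4.3]
finger_gap: 0.0631
grasp_force: 67.3
```

>>> jog_arm --pt "0 0 0 0 0 0 6.5" --pt "0 0 0 0 0 0 7.5" --pt "0 0 0 0 0 0 8.5" --pt "0 0 0 0 0 0 8.5" --pt "0 0 0 0 0 0 8.5" --pt "0 0 0 0 0 0 8.5"

```text
clock: 22.73
eef_pos: [0.489, -0.0105, 0.1661]
orientation: [2.219, 2.221, 0.004]
force: [0.3, 0.0, 0.2]
finger_gap: 0.0849
grasp_force: 0.0
```

>>> jog_arm --pt "0 0 -1 0 0 0 8.5" --pt "0 0 -3 0 0 0 8.5" --pt "0 0 -6 0 0 0 8.5" --pt "0 0 -9 0 0 0 8.5" --pt "0 0 -11 0 0 0 8.5" --pt "0 0 -11 0 0 0 8.5"

```text
clock: 23.23
eef_pos: [0.4907, -0.0113, 0.2808]
orientation: [2.214, 2.216, 0.015]
force: [-0.1, -0.4, 0.9]
finger_gap: 0.0848
grasp_force: 0.0
```

Run:
```python
from k import *
print(arm.sense()["eef_pos"],arm.sense()["finger_gap"])
# drum check from scene/top cams: white blob at stand
for n in ("top","scene"):
    c=cam(n); print(n,[proj(c,[.4887,-.0105,z]).round(1).tolist() for z in (.082,.128,.154)])
    u,v=map(int,proj(c,[.4887,-.0105,.128])); g=c["frame"][v-14:v+16,u-15:u+16].astype(int).mean(2).astype(int)
    for r in range(0,30,3): print(' '.join(map(str,g[r,::2])))
seq(([.62,.13,.27],down(10)))
```

```text
[ 0.49068393 -0.01134685  0.28078812] 0.08475208795091371
top [[294.3, 234.9], [294.7, 232.4], [294.9, 230.9]]
62 63 66 68 69 71 72 70 69 71 68 65 63 62 69 100
63 67 70 69 69 68 73 70 68 70 66 63 64 57 54 98
63 68 71 68 72 70 70 70 68 68 67 64 62 56 52 87
69 69 71 71 73 72 70 70 67 64 63 61 59 52 49 83
69 69 67 67 71 71 71 67 64 66 63 60 54 50 43 76
71 70 71 69 70 70 68 67 66 64 62 60 54 46 40 188
68 70 70 71 68 70 69 66 66 60 58 54 48 38 147 192
70 69 69 73 68 69 68 65 62 63 55 54 43 71 194 192
69 72 70 71 68 66 65 64 60 60 55 48 37 190 193 195
70 71 70 68 65 67 65 60 59 54 52 43 155 195 193 194
scene [[274.5, 197.6], [274.6, 188.5], [274.7, 183.2]]
45 35 31 33 32 71 94 92 86 87 93 95 100 101 101 101
55 35 36 28 122 78 96 99 95 94 90 89 92 96 85 68
103 52 34 34 119 95 207 216 218 207 164 67 66 60 66 62
101 97 96 169 174 229 225 171 182 159 226 228 191 62 63 64
99 101 138 227 222 224 217 108 131 112 229 225 222 192 70 65
99 85 187 223 225 224 141 99 116 110 227 254 253 255 58 70
96 100 121 231 226 225 225 216 205 205 250 253 255 148 106 92
102 210 144 124 231 227 227 201 193 248 254 255 186 131 227 196
230 226 171 139 127 114 157 229 229 214 131 124 142 135 254 255
224 225 224 112 144 148 152 153 156 152 145 148 122 255 254 254
[ 1.402e+01  1.315e+01  7.800e-01  3.100e-01 -1.000e-02 -9.920e+00]
```

Drum seated with the rod through it. Next is the finial.

>>> jog_arm --pt "2 2 0 0 0 0 8.5" --pt "14 13 0.8 0.3 0 -10 8.5" --pt "14 13 0.8 0.3 0 -10 8.5" --pt "14 13 0.8 0.3 0 -10 8.5" --pt "14 13 0.8 0.3 0 -10 8.5" --pt "14 13 0.8 0.3 0 -10 8.5" --pt "14 13 0.8 0.3 0 -10 8.5" --pt "14 13 0.8 0.3 0 -10 8.5"

```text
clock: 24.0
eef_pos: [0.6175, 0.1288, 0.2669]
orientation: [-2.017, -2.405, 0.008]
force: [-0.7, -1.3, 0.5]
finger_gap: 0.0847
grasp_force: 0.0
```

```bash
cat > f.py <<'E'
from k import *
s=arm.sense(); W=cam("wrist"); print(s["eef_pos"].round(4),(down(10).inv()*R.from_rotvec(s["orientation"])).as_rotvec(degrees=True).round(2))
print("pred",[proj(W,[.626,.17,z]).round(1).tolist() for z in (0,.05,.092)])
h=cv2.cvtColor(W["frame"],cv2.COLOR_RGB2HSV); m=((h[...,1]<70)&(h[...,2]>90)).astype(np.uint8); k,l,st,ce=cv2.connectedComponentsWithStats(m)
b=l[tuple(proj(W,[.626,.17,.05]).astype(int)[::-1])]; print(st[b],ce[b])
for r in range(st[b][1],st[b][1]+st[b][3],4): i=np.where(l[r]==b)[0]; print(r,i.min(),i.max(),end='; ')
E
python3 f.py
```

```text
[0.6175 0.1288 0.2669] [ 0.33 -0.08 -0.01]
pred [[293.1, 151.2], [295.4, 157.5], [298.0, 164.7]]
[ 271  129   52   54 2150] [295.99348837 155.34744186]
129 290 299; 133 281 308; 137 278 313; 141 275 317; 145 273 319; 149 272 320; 153 271 321; 157 271 322; 161 271 321; 165 273 320; 169 274 317; 173 277 315; 177 281 311; 181 291 303;
```

Run:
```python
from k import *
seq(([.627,.1705,.19],down(10)),([.627,.1705,.098],down(10)))
```

```text
[ 4.04  1.7   7.74 -0.27  0.07 -0.08]
[-0.   0.   9.2 -0.  -0.  -0. ]
```

>>> jog_arm --pt "1.5 0.6 2 -0.3 0 0 8.5" --pt "3 1.3 4 -0.3 0 0 8.5" --pt "4 1.7 6 -0.3 0 0 8.5" --pt "4 1.7 7.7 -0.3 0 0 8.5" --pt "4 1.7 7.7 -0.3 0 0 8.5" --pt "4 1.7 7.7 -0.3 0 0 8.5"

```text
clock: 24.55
eef_pos: [0.6273, 0.1702, 0.1912]
orientation: [2.02, 2.404, -0.0]
force: [0.7, -1.0, 0.2]
finger_gap: 0.0852
grasp_force: 0.0
```

```bash
python3 f.py
python3 - <<'E'
from k import *
seq(([.627,.1705,.098],down(10)))
W=cam("wrist"); print([proj(W,[.627,.1705,z]).round(1).tolist() for z in (0,.05,.092)])
E
```

```text
[0.6273 0.1702 0.1912] [-0.06 -0.07  0.08]
pred [[275.6, 205.9], [275.2, 225.5], [274.7, 250.0]]
[ 245  180   64   82 3980] [276.47110553 221.61356784]
180 274 280; 184 263 291; 188 258 296; 192 254 299; 196 252 301; 200 250 303; 204 250 304; 208 248 304; 212 247 306; 216 246 307; 220 245 308; 224 245 308; 228 245 308; 232 246 307; 236 248 305; 240 249 304; 244 250 303; 248 252 301; 252 255 297; 256 260 293; 260 269 284; [ 0.08 -0.15  9.46  0.23  0.07 -0.1 ]
[[275.2, 204.7], [274.9, 224.1], [274.5, 248.1]]
```

>>> jog_arm --pt "0 0 2 0 0 0 8.5" --pt "0 0 4 0 0 0 8.5" --pt "0 0 6 0 0 0 8.5" --pt "0 0 8 0 0 0 8.5" --pt "0 0 9.3 0 0 0 8.5" --pt "0 0 9.3 0 0 0 8.5" --pt "0 0 9.3 0 0 0 8.5"

```text
clock: 25.23
eef_pos: [0.6289, 0.1715, 0.0993]
orientation: [2.017, 2.405, 0.005]
force: [0.1, -0.3, -0.0]
finger_gap: 0.0848
grasp_force: 0.0
```

```bash
python3 f.py; echo; python3 -c "
from k import *
seq(([.6275,.1705,.098],down(10)))"
```

```text
[0.6289 0.1715 0.0993] [-0.24 -0.02 -0.02]
pred [[271.2, 251.7], [269.4, 300.0], [266.4, 377.5]]
[  220   246   104   122 10332] [271.01509872 306.3800813 ]
246 269 276; 250 251 291; 254 244 299; 258 237 305; 262 233 309; 266 230 312; 270 225 315; 274 224 319; 278 222 320; 282 222 321; 286 221 322; 290 220 322; 294 220 323; 298 220 323; 302 221 322; 306 221 321; 310 221 321; 314 221 321; 318 221 320; 322 221 320; 326 221 320; 330 222 319; 334 222 318; 338 224 317; 342 226 315; 346 228 313; 350 232 310; 354 235 306; 358 240 301; 362 251 296; 366 269 286; 
[-0.08 -0.21  0.2   0.34  0.02  0.03]
```

>>> jog_arm --pt "0 -0.2 0.1 0.3 0 0 8.5" --pt "0 -0.2 0.1 0.3 0 0 8.5" --pt "0 -0.2 0.1 0.3 0 0 6" --pt "0 -0.2 0.1 0.3 0 0 4" --pt "0 -0.2 0.1 0.3 0 0 4" --pt "0 -0.2 0.1 0.3 0 0 4" --pt "0 -0.2 0.1 0.3 0 0 4" --pt "0 -0.2 0.1 0.3 0 0 4"

```text
clock: 25.95
eef_pos: [0.6268, 0.1717, 0.0983]
orientation: [-2.018, -2.407, 0.001]
force: [-0.6, -0.4, 4.1]
finger_gap: 0.0444
grasp_force: 61.8
```

>>> jog_arm --pt "0 0 0 0 0 0 4" --pt "0 0 0 0 0 0 4" --pt "0 0 0 0 0 0 4" --pt "0 0 0 0 0 0 4"

```text
clock: 26.28
eef_pos: [0.6268, 0.1718, 0.0982]
orientation: [-2.018, -2.407, 0.001]
force: [0.7, -0.4, 4.7]
finger_gap: 0.0441
grasp_force: 61.8
```

```bash
python3 f.py; echo; python3 -c "
from k import *
seq(([.6275,.1705,.098],down(10)))"
```

```text
[0.6268 0.1718 0.0982] [ 0.04  0.   -0.07]
pred [[275.3, 253.4], [274.3, 302.5], [272.7, 381.7]]
[  227   249   103   119 10226] [277.96538236 308.48181107]
249 270 285; 253 257 300; 257 249 307; 261 243 312; 265 239 317; 269 236 319; 273 234 322; 277 231 324; 281 230 327; 285 228 328; 289 227 329; 293 228 329; 297 228 328; 301 228 328; 305 229 327; 309 228 328; 313 228 328; 317 228 328; 321 228 328; 325 228 328; 329 228 327; 333 229 327; 337 229 326; 341 231 325; 345 232 323; 349 235 321; 353 238 318; 357 242 314; 361 246 310; 365 265 291; 
[-0.13  0.04  0.02 -0.04 -0.    0.06]
```

Run:
```python
from k import *
s=arm.sense(); W=cam("wrist"); Rm=R.from_rotvec(s["orientation"]); a=np.linspace(0,2*np.pi,181)
for ox in (-.002,-.001,0,.001,.002):
    P=s["eef_pos"]+Rm.apply(np.stack([ox+.023*np.cos(a),.023*np.sin(a),0*a+s["eef_pos"][2]-.05],1)); q=np.array([proj(W,p) for p in P]); print(ox,q.min(0).round(1),q.max(0).round(1))
g=W["frame"].astype(int).mean(2).astype(int)
print(g[205:262:3,278].tolist())
```

```text
-0.002 [224.7 256. ] [328.8 345.9]
-0.001 [224.5 253.8] [328.9 344.2]
0 [224.4 251.6] [329.  342.4]
0.001 [224.3 249.4] [329.1 340.6]
0.002 [224.2 247.2] [329.3 338.8]
[98, 99, 99, 98, 122, 84, 130, 132, 131, 133, 131, 131, 131, 109, 77, 131, 152, 203, 202]
```

>>> jog_arm --pt "0 0 -1 0 0 0 4" --pt "0 0 -4 0 0 0 4" --pt "0 0 -8 0 0 0 4" --pt "0 0 -12 0 0 0 4" --pt "0 0 -16 0 0 0 4" --pt "0 0 -19 0 0 0 4" --pt "0 0 -19.5 0 0 0 4" --pt "0 0 -19.5 0 0 0 4"

```text
clock: 27.05
eef_pos: [0.6275, 0.1716, 0.2951]
orientation: [2.017, 2.406, 0.004]
force: [0.1, 0.9, -1.3]
finger_gap: 0.0445
grasp_force: 61.8
```

```bash
python3 -c "
from k import *
print(arm.sense()['finger_gap'])
seq(([.4882,-.0116,.285],down(0)))"
```

```text
0.04449702854064237
[-15.6  -16.91   0.96   0.16  -0.03  10.06]
```

>>> jog_arm --pt "-2 -2 0.2 0 0 2 4" --pt "-4 -4.4 0.4 0.2 0 4 4" --pt "-6.5 -7 0.6 0.2 0 6 4" --pt "-9 -10 1 0.2 0 8 4" --pt "-12 -13 1 0.2 0 10 4" --pt "-14.5 -15.7 1 0.2 0 10 4" --pt "-15.6 -16.9 1 0.2 0 10 4" --pt "-15.6 -16.9 1 0.2 0 10 4"

```text
clock: 27.72
eef_pos: [0.4834, -0.0153, 0.2814]
orientation: [-2.224, -2.209, 0.015]
force: [0.3, 0.3, -1.8]
finger_gap: 0.0442
grasp_force: 61.8
```

>>> jog_arm --pt "0 0 0 0 0 0 4" --pt "0 0 0 0 0 0 4" --pt "0 0 0 0 0 0 4"

```text
clock: 27.97
eef_pos: [0.4882, -0.0096, 0.282]
orientation: [-2.214, -2.223, 0.008]
force: [-0.9, 0.7, -1.1]
finger_gap: 0.0444
grasp_force: 61.8
```

```bash
cat > e.py <<'E'
from k import *
s=arm.sense(); print(s["eef_pos"].round(4),s["force"].round(1),s["torque"].round(2),(down(0).inv()*R.from_rotvec(s["orientation"])).as_rotvec(degrees=True).round(2))
seq(([.4882,-.0116,.26],down(0)))
W=cam("wrist"); Rm=R.from_rotvec(s["orientation"]); a=np.linspace(0,2*np.pi,181)
h=cv2.cvtColor(W["frame"],cv2.COLOR_RGB2HSV); m=((h[...,1]<70)&(h[...,2]>140)).astype(np.uint8); m[:, :215]=0; m[:,345:]=0
k,l,st,ce=cv2.connectedComponentsWithStats(m); b=l[305,278]; print(st[b])
for r in (253,261,281,301,321,341): i=np.where(l[r]==b)[0]; print(r,i.min(),i.max(),(i.min()+i.max())/2,end='; ')
E
python3 e.py
```

```text
[ 0.4882 -0.0096  0.282 ] [-0.9  0.7 -1.1] [ 0.03 -0.04  0.02] [ 0.37 -0.03 -0.25]
[-0.2   0.01  2.2  -0.37  0.03  0.25]
[ 242  284   84   83 5347]Traceback (most recent call last):
  File "e.py", line 7, in <module>
    for r in (253,261,281,301,321,341): i=np.where(l[r]==b)[0]; print(r,i.min(),i.max(),(i.min()+i.max())/2,end='; ')
                                                                        ~~~~~^^
    return umr_minimum(a, axis, None, out, keepdims, initial, where)
ValueError: zero-size array to reduction operation minimum which has no identity
```

>>> jog_arm --pt "-0.2 0 0 -0.4 0 0.2 4" --pt "-0.2 0 0.6 -0.4 0 0.2 4" --pt "-0.2 0 1.2 -0.4 0 0.2 4" --pt "-0.2 0 1.8 -0.4 0 0.2 4" --pt "-0.2 0 2.3 -0.4 0 0.2 4" --pt "-0.2 0 2.6 -0.4 0 0.2 4" --pt "-0.2 0 2.6 -0.4 0 0.2 4" --pt "-0.2 0 2.6 -0.4 0 0.2 4"

```text
clock: 28.68
eef_pos: [0.4875, -0.0134, 0.2566]
orientation: [2.223, 2.218, 0.0]
force: [-1.1, -0.4, -1.3]
finger_gap: 0.0444
grasp_force: 61.8
```

```bash
python3 e.py 2>/dev/null
```

```text
[ 0.4875 -0.0134  0.2566] [-1.1 -0.4 -1.3] [-0.01 -0.03  0.01] [-0.07 -0.05  0.14]
[ 0.18  0.07 -0.34  0.07  0.05 -0.14]
[ 244  285   81   82 5156]
```

>>> jog_arm --pt "0.15 0.05 0 0 0 0 4" --pt "0.15 0.05 0 0 0 0 4" --pt "0.15 0.05 0.2 0 0 0 4" --pt "0.15 0.05 0.4 0 0 0 4" --pt "0.15 0.05 0.6 0 0 0 4" --pt "0.15 0.05 0.8 0 0 0 4" --pt "0.15 0.05 0.8 0 0 0 4"

```text
clock: 29.32
eef_pos: [0.4877, -0.0118, 0.2484]
orientation: [2.223, 2.218, 0.0]
force: [-0.4, 0.9, -1.5]
finger_gap: 0.0443
grasp_force: 61.8
```

```bash
python3 e.py 2>/dev/null
```

```text
[ 0.4877 -0.0118  0.2484] [-0.4  0.9 -1.5] [ 0.02 -0.09  0.01] [-0.04 -0.04  0.14]
[ 0.02  0.05 -1.16  0.04  0.04 -0.14]
[ 242  284   83   83 5247]
```

>>> jog_arm --pt "0 0.05 0.2 0 0 0 4" --pt "0 0.05 0.4 0 0 0 4" --pt "0 0.05 0.6 0 0 0 4" --pt "0 0.05 0.8 0 0 0 4" --pt "0 0.05 1 0 0 0 4" --pt "0 0.05 1 0 0 0 4"

```text
clock: 29.87
eef_pos: [0.4884, -0.0116, 0.2384]
orientation: [2.223, 2.218, 0.001]
force: [-0.4, 1.2, -2.8]
finger_gap: 0.0442
grasp_force: 61.8
```

>>> jog_arm --pt "0 0 0.2 0 0 0 4" --pt "0 0 0.4 0 0 0 4" --pt "0 0 0.6 0 0 0 4" --pt "0 0 0.8 0 0 0 4" --pt "0 0 0.9 0 0 0 4" --pt "0 0 0.9 0 0 0 4"

```text
clock: 30.37
eef_pos: [0.4885, -0.0116, 0.2295]
orientation: [2.223, 2.218, 0.001]
force: [-0.3, 2.5, -2.4]
finger_gap: 0.0444
grasp_force: 61.8
```

>>> jog_arm --pt "0.05 0 0.1 0 0 0 4" --pt "0.1 0 0.2 0 0 0 4" --pt "0.1 0 0.2 0 0 0 4"

```text
clock: 30.62
eef_pos: [0.4885, -0.0113, 0.2277]
orientation: [2.223, 2.217, -0.0]
force: [0.3, -1.0, -1.0]
finger_gap: 0.0444
grasp_force: 61.8
```

>>> jog_arm --pt "0 0 0.1 0 0 0 4" --pt "0 0 0.15 0 0 0 4" --pt "0 0 0.15 0 0 0 4"

```text
clock: 30.87
eef_pos: [0.4886, -0.0112, 0.2263]
orientation: [2.223, 2.217, 0.001]
force: [-0.3, -0.6, -1.5]
finger_gap: 0.0443
grasp_force: 61.8
```

>>> jog_arm --pt "0 0 0.05 0 0 0 4" --pt "0 0 0.1 0 0 0 4" --pt "0 0 0.1 0 0 0 4"

```text
clock: 31.12
eef_pos: [0.4886, -0.0112, 0.2262]
orientation: [2.223, 2.217, 0.002]
force: [-0.8, 0.5, 5.8]
finger_gap: 0.0439
grasp_force: 62.6
```

>>> jog_arm --pt "0 0 0.05 0 0 0 4" --pt "0 0 0.1 0 0 0 4" --pt "0 0 0.1 0 0 0 4"

```text
clock: 31.37
eef_pos: [0.4886, -0.0114, 0.2261]
orientation: [2.224, 2.217, 0.003]
force: [-3.4, 1.1, 13.0]
finger_gap: 0.0441
grasp_force: 63.4
```

>>> jog_arm --pt "0 0 -0.1 0 0 0 4" --pt "0 0 -0.1 0 0 0 5" --pt "0 0 -0.1 0 0 0 6" --pt "0 0 -0.1 0 0 0 7.5" --pt "0 0 -0.1 0 0 0 8.5" --pt "0 0 -0.1 0 0 0 8.5" --pt "0 0 -0.1 0 0 0 8.5" --pt "0 0 -0.1 0 0 0 8.5"

```text
clock: 32.03
eef_pos: [0.4886, -0.0109, 0.2253]
orientation: [2.223, 2.218, 0.001]
force: [-0.1, 0.2, -0.2]
finger_gap: 0.0852
grasp_force: 0.0
```

>>> jog_arm --pt "0 0 -1 0 0 0 8.5" --pt "0 0 -3 0 0 0 8.5" --pt "0 0 -6 0 0 0 8.5" --pt "0 0 -10 0 0 0 8.5" --pt "0 0 -13 0 0 0 8.5" --pt "0 0 -13 0 0 0 8.5"

```text
clock: 32.53
eef_pos: [0.491, -0.0123, 0.362]
orientation: [2.217, 2.21, 0.016]
force: [0.4, -0.2, 0.0]
finger_gap: 0.0848
grasp_force: 0.0
```

>>> jog_arm --pt "-3 -1 0 0 0 0 8.5" --pt "-15 -1 0 0 0 0 8.5" --pt "-15 -1 0 0 0 0 8.5" --pt "-15 -1 0 0 0 0 8.5" --pt "-15 -1 0 0 0 0 8.5" --pt "-15 -1 0 0 0 0 8.5" --pt "-15 -1 0 0 0 0 8.5"

```text
clock: 33.12
eef_pos: [0.4779, -0.1603, 0.3554]
orientation: [2.224, 2.218, 0.002]
force: [1.0, 0.4, 0.9]
finger_gap: 0.0848
grasp_force: 0.0
```

Run:
```python
from k import *
print(arm.sense()["eef_pos"],arm.sense()["force"])
c=cam("scene"); print([(z,proj(c,[.4888,-.0105,z]).round(1).tolist()) for z in (.024,.082,.128,.178,.22)])
g=c["frame"].astype(int).mean(2).astype(int)
for r in range(164,214,2): print(r,' '.join(f"{x:3d}" for x in g[r,254:298:2]))
# side widths profile of white; drift of bystanders vs. first picture
o=cv2.imread("pics/scene0.png")[:,:,::-1].astype(int); d=(abs(o-c["frame"].astype(int)).max(2)>60).astype(np.uint8)
k,l,st,ce=cv2.connectedComponentsWithStats(cv2.morphologyEx(d,cv2.MORPH_OPEN,np.ones((3,3))))
print([(st[i].tolist(),ce[i].round().tolist()) for i in range(1,k) if st[i][4]>40])
```

```text
[ 0.47787754 -0.16033005  0.35535765] [0.96352711 0.36617598 0.90588354]
[(0.024, [274.2, 208.4]), (0.082, [274.4, 197.6]), (0.128, [274.6, 188.6]), (0.178, [274.8, 178.1]), (0.22, [274.9, 168.9])]
164  64  66  58  60  59  64  66  61  67  64  67  67  65  70  70  73  72  70  71  68  66  68
166  66  58  63  63  58  57  64  65  69  65  62  62  70  69  65  67  72  73  70  66  68  73
168  63  66  63  65  63  64  57  59  74 174 216 194 116  64  67  67  66  69  74  74  73  71
170  65  57  62  64  61  62  64  85 201 229 247 243 229 167  64  71  64  64  66  90  96 104
172  67  64  67  60  63  66  59 186 220 235 243 241 235 214  60  85  92 104 106  96 102 100
174  73  68  67  64  64  58  64 203 221 232 240 239 235 221 121  98  99  99 102 105 106 103
176  67  71  69  63  67  61 128 197 221 230 236 235 228 222 179  94 101  97 101 101 101 104
178  64  70  67  65  92  83 220 145 212 227 228 229 225 188 255  83  94  95  99 103  94  95
180  66  85  87 103 105 100 171 170 148 188 205 195 171 138 255  86  88  91  91 102 102 104
182 103 101 104  96  99  98 134 241 170 143 131 131 147 255 113  87  91  9
[... 1602 characters left out ...]
, 13, 6, 54], [507.0, 2.0]), ([526, 0, 34, 28, 693], [544.0, 11.0]), ([361, 12, 74, 47, 1391], [398.0, 35.0]), ([425, 16, 32, 22, 295], [439.0, 28.0]), ([360, 18, 6, 16, 79], [362.0, 25.0]), ([230, 20, 28, 17, 193], [244.0, 28.0]), ([547, 26, 13, 27, 208], [555.0, 38.0]), ([216, 31, 26, 22, 466], [229.0, 42.0]), ([209, 44, 33, 30, 544], [225.0, 62.0]), ([208, 74, 44, 60, 1354], [228.0, 100.0]), ([359, 128, 10, 7, 43], [364.0, 131.0]), ([176, 139, 37, 32, 931], [194.0, 155.0]), ([383, 140, 126, 107, 2843], [439.0, 192.0]), ([546, 160, 14, 22, 184], [554.0, 172.0]), ([255, 168, 41, 57, 1417], [275.0, 201.0]), ([362, 250, 26, 27, 555], [374.0, 263.0]), ([291, 263, 17, 24, 349], [299.0, 275.0])]
```

The finial's point shows at (275,168), where it should be when fully home at (274.9,168.9). The before/after comparison finds changes only at the arm, its shadow, the three pieces' old places and the stand, so the bystanders have not moved. I'm handing in.

```bash
python3 -c "
from plant import arm
print(arm.hand_in())"
```

```text
the job is handed in; nothing more can be done
None
```

The totem is built on its stand with foot, drum and finial all seated in order, the bystanders unmoved, and the job handed in at about 33 s; the hand-in gave no verdict.

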